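Change over two sample hoods by their sashes

ROBOT

A 6-joint arm with a two-finger parallel gripper is mounted at the origin on a cart in front of the work surface, level with it; the furniture and walls round the work are solid. World frame = base frame: x ahead of the robot, y to its left, z up, the work surface at z = 0. Lengths are in mm, angles in rad, forces in N, time in s.
With the tool pointing down it reaches from about 275 to 750 mm from the base axis. Payload 10.2 kg.
Tool frame: the origin (TCP) lies between the finger pads; the fingertips stand 17 mm ahead of it and the grasp point (between the pads) lies 2 mm behind it (tips_ahead is the distance from the TCP to the fingertips, in mm); z points along the fingers, y is the line along which they close (so a half turn about z gives the same grasp; the last joint's range is limited). The gripper opens to 85 mm and grips with 20 to 120 N. Pads are 22 mm wide; open, the fingers measure 114 mm over their backs; the gripper's body (76 mm by 85 mm) begins 54 mm behind the grasp point. The pads swing forward as they close: fully open they stand 13 mm farther back than shut.
Start: joints at [0.953, 0.313, 1.498, -0, 1.331, -0.223], TCP at [201.94, 484.615, 248.294] pointing down, gripper open.
Joint ranges: [-2.94, 2.94], [-0.97, 2.17], [0.19, 2.56], [-1.23, 4.37], [0.02, 3.11], [-2.88, 2.88]. Speed limits (rad/s): [2.39, 2.39, 3.01, 3.14, 3.14, 3.14].

INTERFACE

Orientations are given as a unit quaternion [w, x, y, z].
In Python, from rig import sense, capture, finish_job, boxes_of, tips_ahead gives the robot as it stands.
- The arm moves only by the tool drive_tool, never from a script. Its argument "commands" is text: rows parted by semicolons, each of 7 numbers parted by spaces: the shift along the world's x, y, z in units of 0.1 m (1.0 is 0.1 m), then the turn, a rotation vector about the world's x, y, z in units of pi/4 rad (1.0 is pi/4 rad), then the opening in per cent of the stroke, from 0 (shut) to 100 (fully open). A call has 1 to 20 rows; each row shifts and turns the commanded pose from where the row before left it; what a row does not reach is not made up. A row lasts 1/12 s, in which the tool goes at most 41.7 mm and 7.16 degrees, less where a joint would pass 70% of its speed; a pose out of reach is approached as far as the arm can. A call with a number of a shift or a turn outside -1 to 1 is refused whole. A call with a gripper value outside its range is refused whole. The fingers move at their own pace and stop on an object; "force" is the grip in N (left out, the last holds). Time passes only in rows, so rows that do not move let the fingers close. It gives the time, the measured TCP pose, the force, the opening and the grip force at its end, in the units of the state.
- sense(): the state, without advancing time (a new reading comes with each control period).
- capture(name): name is "scene" or "side" or "wrist"; returns a dict with "pixels" (400x640x3 uint8, blue, green, red), "fov_y" (degrees; the focal length in pixels is half the picture's height over the tangent of half this angle, whatever the lens; pixels are square), "cx", "cy" (the principal point, pixels), "position" and "attitude" of the camera in the world; the wrist camera has in their place "tool_from_camera" (4x4, takes a point from camera to tool coordinates, whose origin is the TCP and whose axes are the flange's). Camera axes: x right, y down, z forward; pixel columns grow to the right and rows downward; lengths in mm; the calibration is good to about 2 mm. A picture is of the moment at which its call begins: read the wrist's pose just before it. There is no depth.
- finish_job(): hands the job in; it is judged then, once.
Trained networks look in a picture, given as the dict that the camera call returned (one of the last four; its "shot" number tells which), for a name from the list of things; names that differ only in an ending like _2 or _b are one class to them, and where a whole thing is asked for, a point or a joint stands for the part that bears it (a point fixed in the world has none). Each returns a list of dicts, best first, with "confidence" (0 to 1); they miss things now and then, are a little off and sometimes report something else, mostly with a low value. They report only what shows in the picture. A call takes as long as a camera call.
- boxes_of(picture, name): "position" ([column, row] in pixels, amid what is visible of it).
The state is a dict: "time_s": time; "joints": joint angles; "dq": joint speeds; "tau": joint torques, N m; "eef_pos": TCP position; "ee_rot": TCP orientation; "force": force on the tool from outside, world axes, zero at the start; "wrist_torque": the same for the moment, N m; "grip_width": opening from 0.0 (shut) to 1.0 (fully open); "grip_force": force on a finger pad.
Only numpy, scipy, OpenCV 4.12 (cv2) and the standard library are available. Lean on these libraries where they do the work, as an engineer would, in place of code of your own. Each camera call takes 0.05 s, during which the arm holds its last target. There are 200 camera calls.

TASK

The two little bench hoods share one extractor, so only one may be open at a time. Pull the sash of the hood that stands open fully down, and only then raise the sash of the other hood by its handle until its lower edge is level with the tip of the black pointer on that hood's post. Leave the pointer and everything else on the bench where it is.

Things in the scene. Friction and masses are not known exactly. Their poses are not given: they have to be found in the camera images.
- hood_a: Hood open at the start, petri dish in it; left or right. Fixed white box, 190 wide, 120 deep, 375 mm high, on a 60 mm plinth. Origin: centre of its underside; x points from front to back, away from the robot, z up. A canopy (330 to 375 mm up) stands out 41 mm beyond the sash, nearly over the handle: lean the tool back towards the robot 25 to 45 degrees.
- hood_a_sash (a joint): Height by which the clear sliding sash of hood_a is raised, m: 0 fully shut on its stop, up to 0.11 at its upper stop. It slides straight up and down, is counterweighted, and stays where it is left; moving it takes about 5 to 6 N either way.
- hood_a_handle (a point): Middle of the sash handle of hood_a: a level round steel bar 14 mm thick, 110 mm long between its end stems, along the hood's y axis. It sits 50 mm in front of the sash (gap between bar and sash rail 37 mm), 15 mm above the sash's lower edge, and moves with the sash; 80 mm above the worktop when shut.
- hood_a_edge (a point): Middle of the lower edge of the sash of hood_a, which is the underside of its aluminium bottom rail (rail 28 mm high, 148 mm wide). 65 mm above the worktop when shut.
- hood_b: Hood shut at the start, lidded cup in it; left or right. Fixed white box, 190 wide, 120 deep, 375 mm high, on a 60 mm plinth. Origin: centre of its underside; x points from front to back, away from the robot, z up. A canopy (330 to 375 mm up) stands out 41 mm beyond the sash, nearly over the handle: lean the tool back towards the robot 25 to 45 degrees.
- hood_b_sash (a joint): Height by which the clear sliding sash of hood_b is raised, m: 0 fully shut on its stop, up to 0.11 at its upper stop. It slides straight up and down, is counterweighted, and stays where it is left; moving it takes about 5 to 6 N either way.
- hood_b_handle (a point): Middle of the sash handle of hood_b: a level round steel bar 14 mm thick, 110 mm long between its end stems, along the hood's y axis. It sits 50 mm in front of the sash (gap between bar and sash rail 37 mm), 15 mm above the sash's lower edge, and moves with the sash; 80 mm above the worktop when shut.
- hood_b_edge (a point): Middle of the lower edge of the sash of hood_b, which is the underside of its aluminium bottom rail (rail 28 mm high, 148 mm wide). 65 mm above the worktop when shut.
- hood_b_mark (a point): Tip of hood_b's working-height pointer: a small black arrow plate (about 30 mm long, 16 mm high) on the front of the right-hand post as seen from the robot, pointing left at the sash; the tip is at its mid height. Stiff, not to be pushed; its height differs from start to start. hood_a has one too, which plays no part.
- cup_mid: Bystander: clear specimen cup with a yellow screw lid, 61 mm wide, 70 mm high, standing loose between the hoods. Origin: centre of its underside.
- cup_right: Bystander: clear specimen cup with a red screw lid, 61 mm wide, 70 mm high, standing loose right of the hoods. Origin: centre of its underside.
- dish: Bystander: closed petri dish, 90 mm across, 15 mm high, loose in front of the hoods. Origin: centre of its underside.
- timer: Bystander: flat white lab timer, 66 x 72 x 16 mm, loose in front of the hoods. Origin: centre of its underside.
- stapler: Bystander: black stapler, 137 x 38 x 42 mm, loose, front right. Origin: centre of its underside.
- tape: Bystander: roll of tape, 94 mm across, 48 mm high, loose, front left. Origin: centre of its underside.
- marker: Bystander: marker pen, 135 x 17 mm, loose between the dish and the timer. Origin: centre of its underside.

How it is judged:
By the outcome, as a careful person would: the job done as asked, in the order asked, and still so for the second after the job is handed in, with the robot touching nothing.
It also fails if it takes over 54 s, if anything falls off the work surface, if the arm or the gripper's body presses on something with over 40 N, if the wrist force passes 120 N, or if a joint passes its speed limit or range.

## Working session

There is one attempt and no reset: what is moved stays moved. The work goes in short steps, Python scripts to look and compute and a tool call to move; the robot and the scene stay as the last step left them, time stands still between calls to the robot, and variables do not carry over. Pictures are saved under pics/ and viewed, at most 10 in all, crops included, and the job is handed in when it is done.

Besides the shell and the picture viewer there is one more tool, called as name(argument=value, ...), one argument or row to a line, values as JSON. drive_tool: Moves the arm, as the interface text tells. Shifts and turns lie within -1 to 1; 1 stands for 0.1 m of shift or pi/4 rad of turn. Its arguments: {"type":"object","properties":{"commands":{"type":"string"},"force":{"type":"number"}},"required":["commands"]}

```bash
mkdir -p pics; ls; cat > h.py <<'E'
import numpy as np, cv2
from scipy.spatial.transform import Rotation as R
from rig import sense, capture, finish_job, boxes_of, tips_ahead
E
python3 - <<'E'
from h import *
s=sense(); print({k:np.round(v,3).tolist() for k,v in s.items()})
for n in ["scene","side"]:
    p=capture(n); cv2.imwrite(f"pics/{n}0.png",p["pixels"])
    print(n,p["fov_y"],p["cx"],p["cy"],p["position"],p["attitude"])
    for o in ["hood_a","hood_b","hood_a_handle","hood_b_handle","hood_a_edge","hood_b_mark"]:
        print(o,[(np.round(b["position"]).tolist(),round(b["confidence"],2)) for b in boxes_of(p,o)])
print(tips_ahead)
E
```

```text
pics
{'time_s': 0.0, 'joints': [0.953, 0.313, 1.498, 0.0, 1.331, -0.223], 'dq': [-0.001, 0.0, 0.002, -0.001, -0.003, -0.0], 'tau': [0.0, -41.224, -25.975, -0.0, 0.004, -0.0], 'eef_pos': [201.792, 484.403, 247.725], 'ee_rot': [-0.0, 0.196, 0.981, -0.001], 'force': [0.773, -0.361, -0.059], 'wrist_torque': [0.015, -0.009, -0.018], 'grip_force': 0.0, 'grip_width': 1.002}
scene 54.54865932743829 322.2669254797041 205.09120990256082 [-128.78663313 -971.51006755  684.62278024] [-0.49802036  0.81766669 -0.24529597  0.15240339]
hood_a [([313.0, 137.0], 0.66), ([409.0, 180.0], 0.62)]
hood_b [([313.0, 137.0], 0.66), ([409.0, 180.0], 0.62)]
hood_a_handle [([298.0, 150.0], 0.8)]
hood_b_handle [([396.0, 209.0], 0.86)]
hood_a_edge [([297.0, 148.0], 0.58)]
hood_b_mark [([415.0, 221.0], 0.58)]
side 43.33969806512875 321.8182298348637 193.96743324575203 [-810.44816828 -212.8672836  1243.82644223] [-0.32445067  0.68651087 -0.59145787  0.27131565]
hood_a [([393.0, 149.0], 0.98), ([254.0, 125.0], 0.64), ([296.0, 202.0], 0.32)]
hood_b [([393.0, 149.0], 0.98), ([254.0, 125.0], 0.64), ([296.0, 202.0], 0.32)]
hood_a_handle [([249.0, 152.0], 0.91), ([389.0, 169.0], 0.59)]
hood_b_handle [([388.0, 171.0], 0.94)]
hood_a_edge [([249.0, 152.0], 0.58)]
hood_b_mark [([388.0, 173.0], 0.56)]
17.0
```

```bash
python3 - <<'E'
import cv2
a=cv2.imread("pics/scene0.png")[60:300,220:500]; b=cv2.imread("pics/side0.png")[60:260,180:500]
cv2.imwrite("pics/sc.png",cv2.resize(a,None,fx=2.5,fy=2.5,interpolation=cv2.INTER_CUBIC))
cv2.imwrite("pics/sd.png",cv2.resize(b,None,fx=2.5,fy=2.5,interpolation=cv2.INTER_CUBIC))
E
```

```text
(no output)
```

View pics/sc.png

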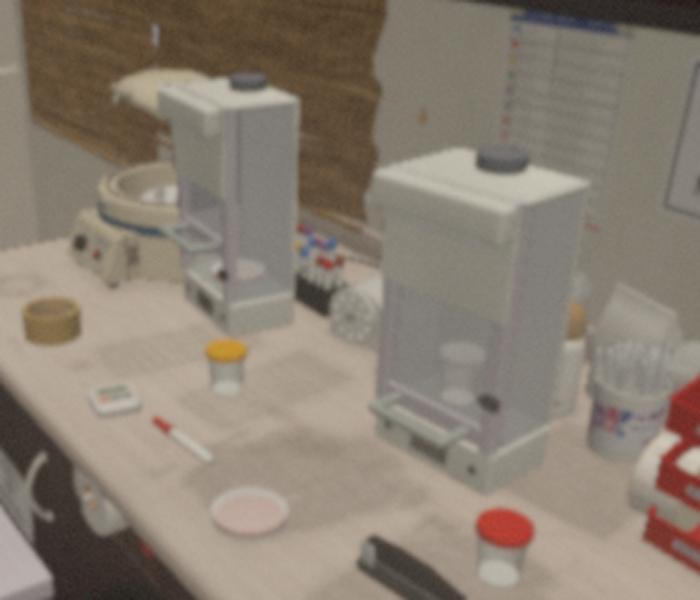

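View pics/sd.png

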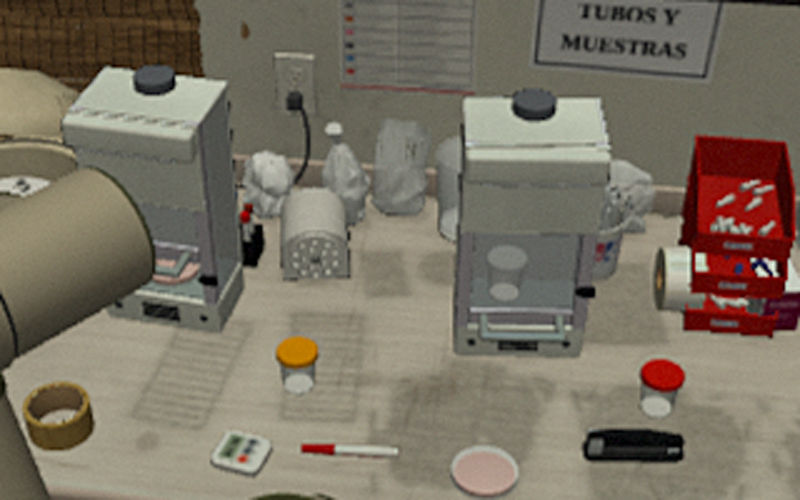

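```bash
cat >> h.py <<'E'
CAM={"scene":(54.54865932743829,322.267,205.091,[-128.78663313,-971.51006755,684.62278024],[-0.49802036,0.81766669,-0.24529597,0.15240339]),
"side":(43.33969806512875,321.818,193.967,[-810.44816828,-212.8672836,1243.82644223],[-0.32445067,0.68651087,-0.59145787,0.27131565])}
def rot(q): return R.from_quat([q[1],q[2],q[3],q[0]])
def ray(c,uv):
    f,cx,cy,p,q=CAM[c]; F=200/np.tan(np.radians(f/2))
    d=rot(q).apply([(uv[0]-cx)/F,(uv[1]-cy)/F,1]); return np.array(p),d/np.linalg.norm(d)
def wray(p,s,uv):
    F=200/np.tan(np.radians(p["fov_y"]/2)); T=np.array(p["tool_from_camera"]); r=rot(s["ee_rot"])
    d=r.apply(T[:3,:3]@[(uv[0]-p["cx"])/F,(uv[1]-p["cy"])/F,1]); return r.apply(T[:3,3])+s["eef_pos"],d/np.linalg.norm(d)
def tri(rays):
    A=sum(np.eye(3)-np.outer(d,d) for o,d in rays); b=sum((np.eye(3)-np.outer(d,d))@o for o,d in rays)
    x=np.linalg.solve(A,b); return x,[np.linalg.norm(np.cross(x-o,d)) for o,d in rays]
def atz(r,z): o,d=r; return o+d*(z-o[2])/d[2]
E
python3 - <<'E'
from h import *
np.set_printoptions(precision=1,suppress=True)
S=lambda x,y:ray("scene",(x/2.5+220,y/2.5+60)); D=lambda x,y:ray("side",(x/2.5+180,y/2.5+60))
print("net a",tri([ray("scene",(298,150)),ray("side",(249,152))]),"b",tri([ray("scene",(396,209)),ray("side",(388,171))]))
print("mark b",tri([S(486,403),D(586,292)]),"mark a",tri([S(222,274),D(209,281)]))
print("b base side",atz(D(455,353),0),atz(D(580,356),0),"scene",atz(S(377,450),0),atz(S(488,487),0))
print("b bar z80 side",atz(D(481,334),80),atz(D(573,342),80),"scene",atz(S(373,407),80),atz(S(439,441),80))
print("a base side",atz(D(109,306),0),atz(D(229,328),0),"scene",atz(S(186,300),0),atz(S(232,331),0))
print("bar a right end",tri([S(205,247),D(186,275)]))
E
```

```text
net a (array([601.3, 283.3, 193.2]), [np.float64(13.245414137024909), np.float64(13.24541413702482)]) b (array([ 653.6, -215. ,  130.5]), [np.float64(5.467781726065089), np.float64(5.467781726065213)])
mark b (array([ 633. , -309.8,  134.9]), [np.float64(1.633488750164601), np.float64(1.6334887501644235)]) mark a (array([614.7, 238.8, 111.4]), [np.float64(0.636785254102284), np.float64(0.6367852541022724)])
b base side [ 633.5 -128.5    0. ] [ 653.  -315.1    0. ] scene [ 604.9 -160.6    0. ] [ 665.  -301.6    0. ]
b bar z80 side [ 587.6 -167.1   80. ] [ 588.1 -298.1   80. ] scene [ 579.7 -175.2   80. ] [ 593.3 -280.1   80. ]
a base side [670.4 425.4   0. ] [643.6 223.8   0. ] scene [640.5 403.8   0. ] [640.3 251.8   0. ]
bar a right end (array([594.5, 264.2, 145.3]), [np.float64(7.482297709580262), np.float64(7.482297709580456)])
```

drive_tool(
  commands="0.2 -0.14 0.03 0 0 -0.15 40;0.2 -0.14 0.03 0 0 -0.15 40;0.2 -0.14 0.03 0 0 -0.15 40;0.2 -0.14 0.03 0 0 -0.15 40;0.2 -0.14 0.03 0 0 -0.15 40;0.2 -0.14 0.03 0 0 -0.15 40;0.2 -0.14 0.03 0 0 -0.15 40;0.2 -0.14 0.03 0 0 -0.15 40;0.2 -0.14 0.03 0 0 -0.15 40;0.2 -0.14 0.03 0 0 -0.15 40;0.2 -0.14 0.03 0 0 -0.15 40;0 0 0 -0.02 -0.15 0 40;0 0 0 -0.02 -0.15 0 40;0 0 0 -0.02 -0.15 0 40;0 0 0 -0.02 -0.15 0 40;0 0 0 -0.02 -0.15 0 40;0 0 0 0 0 0 40",
)

```text
time_s: 2.12
eef_pos: [419.8, 330.8, 280.1]
ee_rot: [0.223, 0.714, 0.635, 0.192]
force: [-1.1, -0.8, 0.2]
grip_width: 0.397
grip_force: 0.0
```

```bash
python3 - <<'E'
from h import *
np.set_printoptions(precision=3,suppress=True)
s=sense(); p=capture("wrist"); cv2.imwrite("pics/w1.png",p["pixels"])
print(s["eef_pos"],rot(s["ee_rot"]).as_matrix(),s["joints"],s["grip_width"]); print(p["fov_y"],p["cx"],p["cy"],np.array(p["tool_from_camera"]))
E
```

```text
[419.761 330.771 280.084] [[ 0.119  0.822  0.557]
 [ 0.993 -0.093 -0.074]
 [-0.009  0.562 -0.827]] [ 0.621  0.158  1.72  -0.525  0.875  0.999] 0.3970087649467534
67.90793957795658 315.8365138361474 195.42238068106593 [[   0.      -0.965   -0.264   66.231]
 [   1.       0.      -0.       1.291]
 [   0.      -0.264    0.965 -125.959]
 [   0.       0.       0.       1.   ]]
```

View pics/w1.png

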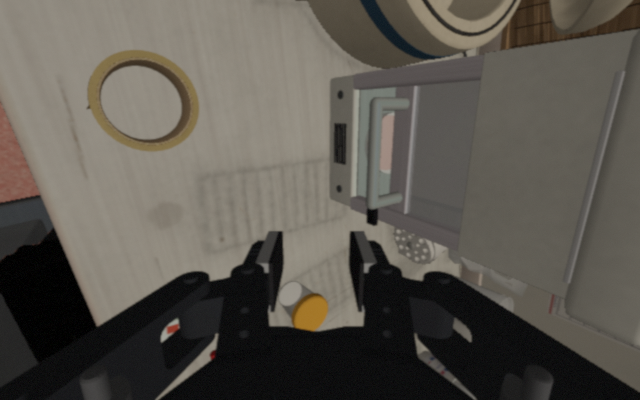

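```bash
python3 - <<'E'
from h import *
np.set_printoptions(precision=1,suppress=True)
s=sense(); p=capture("wrist"); q=capture("side"); c=capture("scene")
for o in ["hood_a_handle","hood_b_handle"]:
  for n,k in (("w",p),("side",q),("scene",c)):
    print(o,n,[(np.round(b["position"]).tolist(),round(b["confidence"],2)) for b in boxes_of(k,o)])
S=lambda x,y:ray("scene",(x/2.5+220,y/2.5+60))
w=wray(p,s,(376.5,154))
print(tri([w,ray("scene",(298,150))]))
for z in (110,130,150,170):
    a,b=atz(wray(p,s,(377,100)),z),atz(wray(p,s,(375.5,208)),z); print(z,a,b,np.linalg.norm(a-b))
# plinth front face bottom corners? left/right at z~0
print(atz(wray(p,s,(331,79)),60),atz(wray(p,s,(330,204)),60))
a,b=atz(wray(p,s,(331,79)),0),atz(wray(p,s,(330,204)),0);print(a,b,np.linalg.norm(a-b))
g=cv2.resize(q["pixels"][110:220,180:460],None,fx=2.8,fy=2.8,interpolation=cv2.INTER_CUBIC); cv2.imwrite("pics/sd2.png",g)
E
```

```text
hood_a_handle w [([423.0, 150.0], 0.61)]
hood_a_handle side []
hood_a_handle scene [([300.0, 150.0], 0.95)]
hood_b_handle w [([171.0, 330.0], 0.31)]
hood_b_handle side []
hood_b_handle scene [([396.0, 209.0], 0.64)]
(array([608.6, 329.4, 154.2]), [np.float64(14.845094818238795), np.float64(14.845094818238628)])
110 [634.8 387.3 110. ] [626.8 246.5 110. ] 141.0070249771425
130 [614.8 388.6 130. ] [607.5 258.1 130. ] 130.76742373126126
150 [594.9 390.  150. ] [588.1 269.6 150. ] 120.52782248537999
170 [574.9 391.3 170. ] [568.7 281.2 170. ] 110.28822123949867
[604.6 417.2  60. ] [586.6 250.9  60. ]
[649.7 419.3   0. ] [628.4 222.3   0. ] 198.1550427758105
```

View pics/sd2.png

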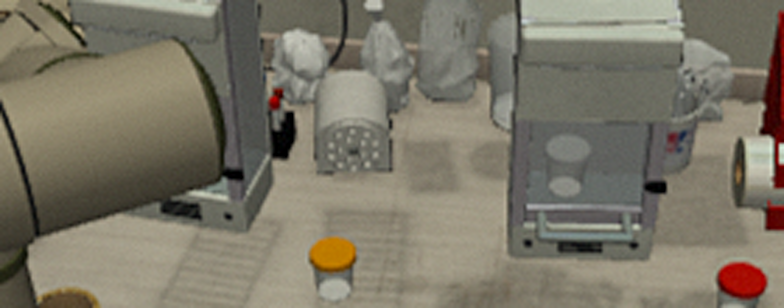

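drive_tool(
  commands="0.25 0.02 -0.05 0 0 0 40;0.25 0.02 -0.05 0 0 0 40;0.25 0.02 -0.05 0 0 0 40;0.2 0.01 -0.05 0 0 0 40;0 0 0 0 0 0 40;0 0 0 0 0 0 40",
)

```text
time_s: 3.12
eef_pos: [517.4, 337.2, 260.5]
ee_rot: [0.221, 0.716, 0.634, 0.191]
force: [-0.6, -0.6, 0.6]
grip_width: 0.401
grip_force: 0.0
```

```bash
python3 - <<'E'
from h import *
s=sense(); p=capture("wrist"); cv2.imwrite("pics/w2.png",p["pixels"])
print(s["eef_pos"],s["ee_rot"],s["force"]); 
E
```

```text
[517.36215759 337.21521579 260.53329711] [0.22133201 0.71588338 0.6341636  0.19068209] [-0.62862763 -0.56915444  0.55572577]
```

View pics/w2.png

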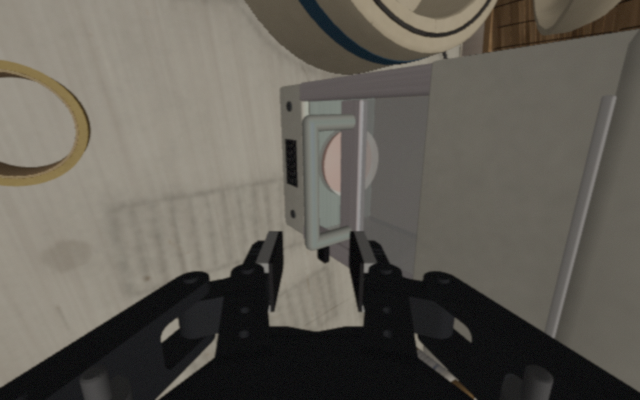

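```bash
python3 - <<'E'
from h import *
np.set_printoptions(precision=1,suppress=True)
p=capture("wrist"); s2=sense()
s1=dict(eef_pos=np.array([419.761,330.771,280.084]),ee_rot=[0.223,0.714,0.635,0.192])
L,l=tri([wray(p,s1,(377,102)),wray(p,s2,(311,121))]); Rr,r=tri([wray(p,s1,(376,206)),wray(p,s2,(312.5,245))])
print(L,l,Rr,r,(L+Rr)/2,np.linalg.norm(L-Rr))
m=(L+Rr)/2; t=rot(s2["ee_rot"]); print("tool coords of mid",t.inv().apply(m-s2["eef_pos"]), "mat",t.as_matrix())
E
```

```text
[594.8 388.1 150.1] [np.float64(0.38121119857286817), np.float64(0.38121119857276003)] [576.5 280.2 161.8] [np.float64(1.8047580016740123), np.float64(1.8047580016740095)] [585.7 334.1 155.9] 110.05293791854758
tool coords of mid [  5.7  -1.8 126.1] mat [[ 0.1  0.8  0.6]
 [ 1.  -0.1 -0.1]
 [-0.   0.6 -0.8]]
```

drive_tool(
  commands="0.1 -0.005 -0.15 0 0 0 40;0.1 -0.005 -0.15 0 0 0 40;0.1 -0.005 -0.15 0 0 0 40;0.1 -0.005 -0.15 0 0 0 40;0.1 -0.005 -0.15 0 0 0 40;0.07 -0.005 -0.11 0 0 0 40;0.07 -0.005 -0.11 0 0 0 40;0 0 0 0 0 0 40;0 0 0 0 0 0 40",
)

```text
time_s: 3.97
eef_pos: [580.8, 334.2, 164.3]
ee_rot: [0.221, 0.715, 0.634, 0.191]
force: [0.4, -0.1, 0.3]
grip_width: 0.398
grip_force: 0.0
```

```bash
python3 - <<'E'
from h import *
s=sense(); p=capture("wrist"); cv2.imwrite("pics/w3.png",p["pixels"])
print(s["eef_pos"],s["force"]); 
E
```

```text
[580.75671033 334.17994557 164.31430218] [ 0.39953643 -0.06431427  0.310242  ]
```

View pics/w3.png

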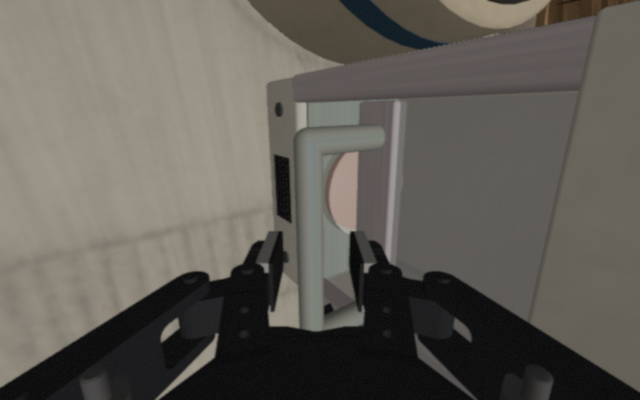

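drive_tool(
  commands="0.04 -0.003 -0.07 0 0 0 40;0 0 0 0 0 0 40;0 0 0 0 0 0 0;0 0 0 0 0 0 0;0 0 0 0 0 0 0;0 0 0 0 0 0 0;0 0 0 0 0 0 0;0 0 0 0 0 0 0",
  force=30,
)

```text
time_s: 4.68
eef_pos: [582.7, 334.1, 155.8]
ee_rot: [0.22, 0.716, 0.635, 0.189]
force: [-12.1, 1.6, -0.5]
grip_width: 0.145
grip_force: 30.8
```

drive_tool(
  commands="-0.02 0 -0.1 0 0 0 0;0 0 -0.1 0 0 0 0;0 0 -0.1 0 0 0 0;0 0 -0.1 0 0 0 0;0 0 -0.1 0 0 0 0;0 0 -0.1 0 0 0 0;0 0 0 0 0 0 0",
)

```text
time_s: 5.27
eef_pos: [582.5, 334.1, 96.2]
ee_rot: [0.221, 0.715, 0.635, 0.191]
force: [2.0, 2.8, -4.8]
grip_width: 0.151
grip_force: 29.9
```

drive_tool(
  commands="0 0 -0.08 0 0 0 0;0 0 -0.04 0 0 0 0;0 0 -0.03 0 0 0 0;0 0 0 0 0 0 0",
)

```text
time_s: 5.6
eef_pos: [583.6, 335.0, 86.0]
ee_rot: [0.222, 0.715, 0.634, 0.194]
force: [-12.4, -0.1, 17.8]
grip_width: 0.146
grip_force: 33.7
```

drive_tool(
  commands="0 0 -0.03 0 0 0 0;0 0 0 0 0 0 0;0 0 0 0 0 0 0",
)

```text
time_s: 5.85
eef_pos: [584.6, 335.5, 84.6]
ee_rot: [0.223, 0.714, 0.634, 0.196]
force: [-12.2, -0.2, 24.7]
grip_width: 0.147
grip_force: 35.4
```

```bash
python3 - <<'E'
from h import *
s=sense(); p=capture("wrist"); q=capture("scene")
a=cv2.resize(p["pixels"],(512,320)); b=cv2.resize(q["pixels"][80:200,260:360],None,fx=5,fy=5,interpolation=cv2.INTER_CUBIC)[:600]
c=np.zeros((600,1012,3),np.uint8); c[:320,:512]=a; c[:,512:]=b; cv2.imwrite("pics/m1.png",cv2.resize(c,(800,474)))
print(s["eef_pos"],s["force"]); 
E
```

```text
[584.60723471 335.49018976  84.59867001] [-12.15979612  -0.2322194   24.66985043]
```

View pics/m1.png

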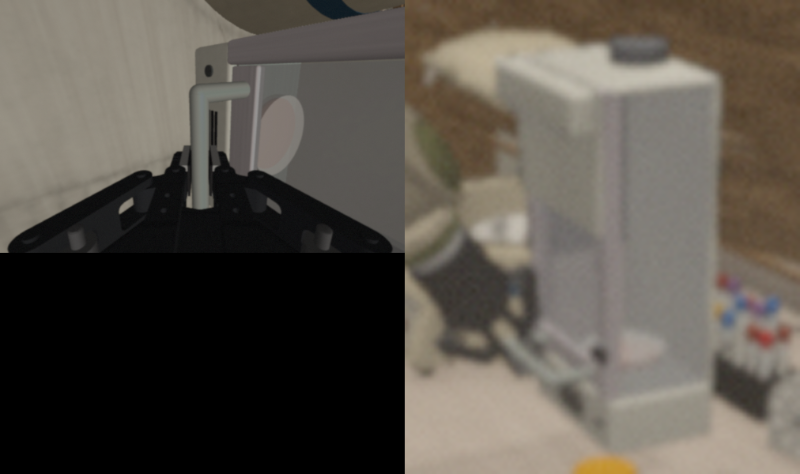

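drive_tool(
  commands="0 0 0.05 0 0 0 0;0 0 0 0 0 0 38;0 0 0 0 0 0 38;0 0 0 0 0 0 38;0 0 0 0 0 0 38;-0.1 0.01 0.15 0 0 0 38;-0.15 0.02 0.22 0 0 0 38;-0.15 0.02 0.22 0 0 0 38;-0.15 0.02 0.22 0 0 0 38;-0.1 0.01 0.15 0 0 0 38;0 0 0 0 0 0 38;0 0 0 0 0 0 38",
)

```text
time_s: 6.95
eef_pos: [517.9, 341.9, 180.5]
ee_rot: [0.222, 0.715, 0.634, 0.192]
force: [0.1, -0.2, -0.4]
grip_width: 0.38
grip_force: 0.0
```

```bash
python3 - <<'E'
from h import *
s=sense(); p=capture("wrist"); q=capture("side")
np.save("w4s.npy",np.r_[s["eef_pos"],s["ee_rot"]])
a=p["pixels"][0:300,160:480]; b=cv2.resize(q["pixels"][100:220,190:340],None,fx=3,fy=3,interpolation=cv2.INTER_CUBIC)
cv2.imwrite("pics/w4.png",p["pixels"]); c=np.zeros((600,800,3),np.uint8); c[:,:480]=cv2.resize(a,(640,600))[:,80:560]; c[:256,480:]=cv2.resize(b,(320,256)); cv2.imwrite("pics/m2.png",c)
print(s["eef_pos"],s["force"]); 
E
```

```text
[517.94271611 341.93479497 180.47349625] [ 0.11644814 -0.17707825 -0.41172575]
```

View pics/m2.png

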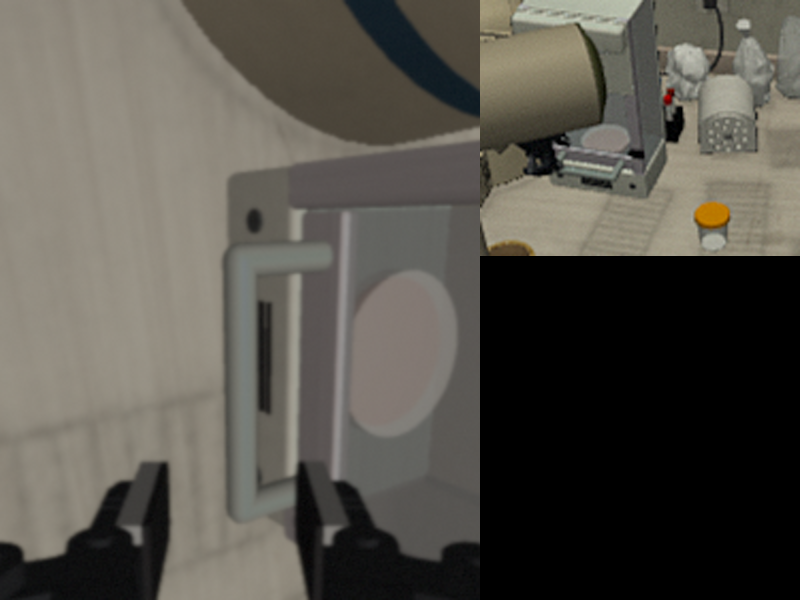

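```bash
python3 - <<'E'
from h import *
np.set_printoptions(precision=1,suppress=True)
p=capture("wrist"); v=np.load("w4s.npy"); s=dict(eef_pos=v[:3],ee_rot=v[3:])
for uv in ((320.5,127),(320.5,189.5),(320.5,252)):
    o,d=wray(p,s,uv)
    for x in (583,586): print(uv,x,o+d*(x-o[0])/d[0])
E
```

```text
(320.5, 127) 583 [583.  391.1 101.8]
(320.5, 127) 586 [586.  390.4  97.4]
(320.5, 189.5) 583 [583.  340.7  93.7]
(320.5, 189.5) 586 [586.  338.9  89.2]
(320.5, 252) 583 [583.  278.4  83.8]
(320.5, 252) 586 [586.  275.1  79. ]
```

drive_tool(
  commands="-0.1 -0.1 0.1 0 0 0 38;-0.1 -0.36 0.1 0 0 0.017 38;-0.1 -0.36 0.1 0 0 0.017 38;-0.1 -0.36 0 0 0 0.017 38;0 -0.36 0 0 0 0.017 38;0 -0.36 0 0 0 0.017 38;0 -0.36 0 0 0 0.017 38;0 -0.36 0 0 0 0.017 38;0 -0.36 0 0 0 0.017 38;0 -0.36 0 0 0 0.017 38;0 -0.36 0 0 0 0.017 38;0 -0.36 0 0 0 0.017 38;0 -0.36 0 0 0 0.017 38;0 -0.36 0 0 0 0.017 38;0.1 -0.36 0 0 0 0.017 38;0.1 -0.36 -0.1 0 0 0.017 38;0.1 -0.3 -0.1 0 0 0.017 38;0.1 0 -0.1 0 0 0 38;0 0 0 0 0 0 38;0 0 0 0 0 0 38",
)

```text
time_s: 8.77
eef_pos: [517.9, -195.7, 178.0]
ee_rot: [0.197, 0.651, 0.703, 0.21]
force: [-0.3, 0.6, 0.2]
grip_width: 0.378
grip_force: 0.0
```

```bash
python3 - <<'E'
from h import *
np.set_printoptions(precision=3,suppress=True)
s=sense(); p=capture("wrist"); q=capture("side"); sc=capture("scene")
np.save("w5s.npy",np.r_[s["eef_pos"],s["ee_rot"]])
cv2.imwrite("pics/w5.png",p["pixels"]);cv2.imwrite("pics/side5.png",q["pixels"]);cv2.imwrite("pics/scene5.png",sc["pixels"])
c=np.zeros((600,800,3),np.uint8); c[:480,:]=cv2.resize(p["pixels"][:330,:550],(800,480)); cv2.imwrite("pics/m3.png",c[:480])
print(s["eef_pos"],rot(s["ee_rot"]).as_matrix(),s["joints"]); 
E
```

```text
[ 517.865 -195.717  178.034] [[-0.075  0.832  0.55 ]
 [ 0.997  0.065  0.038]
 [-0.004  0.551 -0.834]] [-0.756  0.253  1.894  0.685  0.694 -1.303]
```

View pics/m3.png

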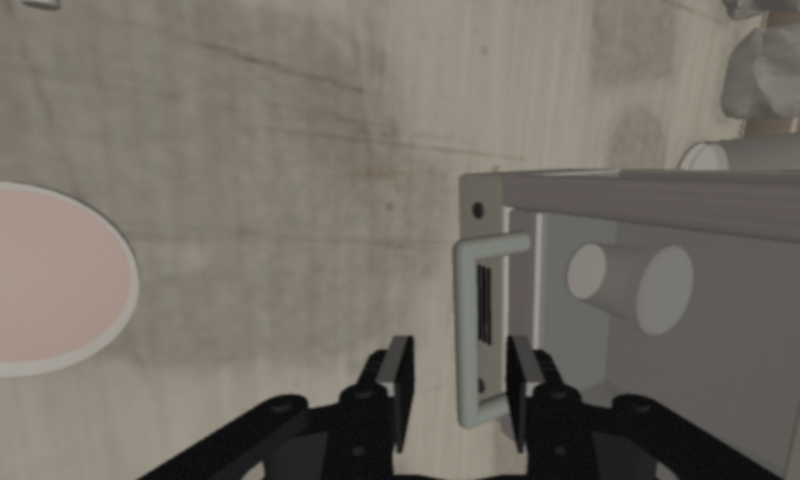

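```bash
python3 - <<'E'
from h import *
np.set_printoptions(precision=1,suppress=True)
p=capture("wrist"); k=.6875
def W(f):
    v=np.load(f); s=dict(eef_pos=v[:3],ee_rot=v[3:]); return lambda u,w:wray(p,s,(u,w))
b=W("w5s.npy")
L,Rr=atz(b(465*k,247*k),80),atz(b(468*k,416*k),80); print("b bar z80",L,Rr,(L+Rr)/2,np.linalg.norm(L-Rr))
for z in (76,84,88): 
    L,Rr=atz(b(465*k,247*k),z),atz(b(468*k,416*k),z); print(z,np.linalg.norm(L-Rr))
print("b plinth top front @60",atz(b(503*k,178*k),60),"slit")
a=W("w4s.npy"); m=lambda u,w:((u+80)/2+160,w/2)
for z in (80,84,88,92):
    L,Rr=atz(a(*m(240,252)),z),atz(a(*m(243,508)),z); print("a",z,L,Rr,np.linalg.norm(L-Rr))
A=atz(a(*m(291,180)),60); B=atz(b(503*k,178*k),60)
print("plinth top front-left corner a,b",A,B)
# mark b: triangulate from finer scene/side peaks
q=cv2.imread("pics/side5.png");sc=cv2.imread("pics/scene5.png")
cv2.imwrite("pics/m4.png",np.hstack([cv2.resize(q[150:210,370:430],(400,400),interpolation=cv2.INTER_CUBIC),cv2.resize(sc[190:250,380:440],(400,400),interpolation=cv2.INTER_CUBIC)]))
E
```

```text
b bar z80 [ 586.1 -169.9   80. ] [ 597.7 -281.1   80. ] [ 591.9 -225.5   80. ] 111.77917096894907
76 113.97591798484973
84 109.58242395304849
88 107.3856769371479
b plinth top front @60 [ 626.  -129.2   60. ] slit
a 80 [597.4 388.7  80. ] [586.1 273.1  80. ] 116.13997771835736
a 84 [594.7 389.3  84. ] [583.6 275.9  84. ] 113.87478887294102
a 88 [591.9 389.8  88. ] [581.1 278.7  88. ] 111.60960002752475
a 92 [589.2 390.4  92. ] [578.5 281.5  92. ] 109.34441118210852
plinth top front-left corner a,b [643.1 414.1  60. ] [ 626.  -129.2   60. ]
```

View pics/m4.png

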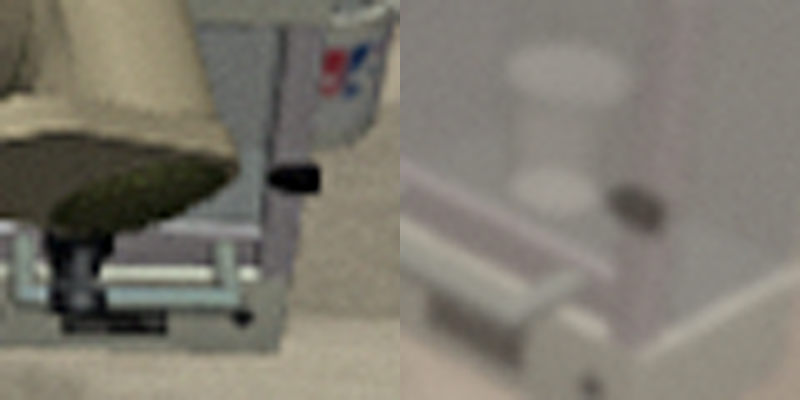

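drive_tool(
  commands="0 -0.3 0 0 0 0 38;0 -0.3 0 0 0 0 38;0 -0.3 0 0 0 0 38;0 0 0 0 0 0 38;0 0 0 0 0 0 38",
)

```text
time_s: 9.38
eef_pos: [518.1, -286.6, 179.7]
ee_rot: [0.199, 0.65, 0.702, 0.21]
force: [-0.3, 1.3, 0.3]
grip_width: 0.386
grip_force: 0.0
```

```bash
cat > blob.py <<'E'
from h import *
import sys
np.set_printoptions(precision=1,suppress=True,linewidth=150)
s=sense(); p=capture("wrist"); im=p["pixels"]; n=sys.argv[1]
cv2.imwrite(f"pics/{n}.png",im); np.save(n+".npy",np.r_[s["eef_pos"],s["ee_rot"]]); print(s["eef_pos"])
print([(b["position"],b["confidence"]) for b in boxes_of(p,"hood_b_mark")],[(b["position"],b["confidence"]) for b in boxes_of(p,"hood_b_handle")])
m=(im.max(2)<45).astype(np.uint8); k,l,st,c=cv2.connectedComponentsWithStats(m)
for i in range(1,k):
    if 40<st[i][4]<3000: print(st[i],c[i])
E
python3 blob.py v1
python3 - <<'E'
import cv2,numpy as np
a=cv2.imread("pics/w4.png");b=cv2.imread("pics/w5.png")
print("a",a[155:165,300:350].mean(0).mean(1).round().astype(int).tolist())
print("b",b[186:194,330:380].mean(0).mean(1).round().astype(int).tolist())
E
```

```text
[ 518.1 -286.6  179.7]
[([404.9, 234.1], 0.88), ([134.6, 263.2], 0.25)] [([475.7, 118.0], 0.74)]
[337  93   6  60 260] [339.3 120.8]
[394 219  19  35 530] [403.4 236.6]
a [141, 142, 142, 142, 143, 143, 143, 142, 140, 139, 133, 109, 82, 78, 87, 96, 104, 111, 115, 120, 122, 124, 123, 122, 120, 120, 116, 105, 77, 44, 23, 31, 50, 43, 32, 55, 81, 92, 94, 95, 95, 94, 97, 107, 123, 138, 149, 154, 151, 134]
b [41, 35, 22, 31, 41, 33, 37, 67, 88, 96, 98, 98, 98, 98, 104, 118, 135, 149, 149, 124, 96, 87, 87, 88, 88, 88, 89, 89, 88, 88, 89, 89, 88, 90, 91, 90, 96, 116, 138, 148, 148, 132, 116, 111, 109, 105, 100, 101, 102, 102]
```

```bash
python3 - <<'E'
import cv2,numpy as np
a=cv2.imread("pics/w4.png");b=cv2.imread("pics/w5.png")
print("a",a[155:165,340:390].mean(0).mean(1).round().astype(int).tolist())
v=cv2.imread("pics/v1.png"); g=v[119:122].mean(0).mean(1)
for r in range(214,258,3): print(r,v[r,386:420].max(1).tolist())
E
```

```text
a [95, 94, 97, 107, 123, 138, 149, 154, 151, 134, 106, 88, 84, 85, 85, 85, 85, 86, 85, 85, 85, 86, 86, 86, 86, 88, 87, 91, 109, 131, 143, 144, 133, 117, 109, 107, 107, 110, 116, 121, 123, 123, 124, 124, 123, 124, 124, 123, 123, 123]
214 [98, 98, 96, 95, 93, 92, 89, 87, 87, 86, 86, 88, 89, 89, 91, 91, 93, 92, 92, 91, 92, 92, 91, 93, 91, 92, 94, 94, 95, 94, 94, 95, 96, 96]
217 [99, 98, 100, 99, 100, 100, 100, 98, 97, 97, 97, 95, 93, 91, 90, 87, 86, 83, 80, 79, 79, 86, 89, 90, 91, 92, 91, 91, 92, 92, 92, 94, 93, 94]
220 [98, 97, 97, 98, 98, 98, 99, 98, 99, 100, 100, 100, 97, 90, 73, 51, 34, 19, 23, 19, 15, 31, 53, 76, 84, 86, 87, 87, 87, 88, 89, 90, 92, 91]
223 [99, 100, 100, 99, 98, 99, 97, 97, 96, 90, 73, 51, 29, 14, 12, 13, 16, 12, 13, 16, 22, 20, 18, 42, 75, 90, 95, 96, 94, 92, 90, 91, 88, 87]
226 [99, 98, 98, 98, 98, 98, 98, 94, 75, 44, 19, 13, 14, 9, 12, 14, 13, 12, 12, 15, 11, 18, 16, 19, 25, 47, 78, 95, 99, 99, 100, 99, 98, 99]
229 [97, 98, 99, 98, 99, 97, 95, 84, 56, 25, 14, 12, 12, 15, 4, 11, 14, 10, 8, 14, 9, 12, 18, 21, 18, 19, 31, 60, 85, 97, 99, 99, 100, 100]
232 [100, 96,
[... 660 characters left out ...]
, 20, 22, 20, 23, 46, 77, 91, 94, 94, 96, 96, 96]
247 [136, 137, 136, 134, 136, 134, 123, 87, 41, 14, 13, 5, 10, 11, 11, 14, 12, 10, 7, 16, 16, 18, 22, 21, 23, 32, 72, 114, 133, 133, 131, 124, 113, 105]
250 [137, 136, 136, 137, 138, 138, 137, 132, 125, 106, 87, 62, 40, 23, 15, 12, 11, 13, 11, 14, 20, 16, 20, 21, 23, 42, 83, 120, 135, 138, 136, 136, 137, 139]
253 [136, 135, 135, 136, 133, 134, 134, 135, 136, 135, 134, 134, 134, 131, 124, 111, 93, 71, 49, 32, 23, 25, 31, 44, 57, 87, 115, 129, 134, 134, 133, 135, 135, 137]
256 [132, 133, 132, 132, 131, 132, 132, 133, 134, 132, 132, 135, 138, 137, 136, 136, 137, 137, 137, 134, 130, 131, 135, 137, 136, 136, 135, 136, 138, 140, 141, 141, 145, 147]
```

drive_tool(
  commands="-0.1 0 0.2 0 0 0 38;-0.1 0 0.2 0 0 0 38;-0.1 0 0.2 0 0 0 38;0 0 0 0 0 0 38;0 0 0 0 0 0 38;0 0 0 0 0 0 38",
)

```text
time_s: 10.03
eef_pos: [488.4, -285.0, 238.9]
ee_rot: [0.198, 0.65, 0.703, 0.21]
force: [0.4, 0.3, 0.0]
grip_width: 0.382
grip_force: 0.0
```

```bash
python3 blob.py v2
```

```text
[ 488.4 -285.   238.9]
[([376.6, 212.5], 0.76), ([415.3, 121.2], 0.19)] [([418.8, 122.2], 0.74)]
[324 101   7  48 295] [327.3 123.6]
[371 201  14  27 309] [377.3 214.7]
```

```bash
python3 - <<'E'
import cv2,numpy as np
v=cv2.imread("pics/v2.png")
for r in range(196,232,3): print(r,v[r,365:392].max(1).tolist())
for n,r in (("v1",75),("v1",110),("v1",150),("v2",90),("v2",110),("v2",150)):
    w=cv2.imread(f"pics/{n}.png"); print(n,r,w[r-1:r+2,305:380].mean(0).mean(1).round().astype(int).tolist())
for n in("v1","v2"):
    w=cv2.imread(f"pics/{n}.png"); 
    c=330 if n=="v1" else 318
    for c in (c-8,c-4,c,c+4): print(n,"col",c,w[50:220:2,c].mean(1).round().astype(int).tolist())
E
```

```text
196 [88, 87, 87, 87, 87, 90, 88, 89, 90, 91, 89, 91, 91, 91, 91, 91, 92, 92, 92, 92, 93, 93, 93, 93, 93, 93, 94]
199 [99, 98, 98, 98, 97, 94, 93, 90, 88, 88, 85, 86, 82, 81, 81, 86, 90, 91, 92, 90, 91, 91, 91, 91, 93, 93, 92]
202 [97, 97, 99, 98, 98, 99, 98, 97, 90, 73, 49, 26, 18, 19, 23, 31, 55, 77, 84, 86, 88, 86, 87, 88, 89, 89, 91]
205 [98, 97, 97, 97, 97, 89, 74, 46, 24, 12, 13, 6, 12, 16, 17, 18, 21, 44, 74, 93, 97, 97, 96, 94, 94, 91, 91]
208 [98, 98, 98, 98, 92, 70, 37, 12, 10, 6, 12, 12, 14, 10, 17, 13, 19, 20, 30, 60, 85, 98, 100, 99, 100, 99, 100]
211 [96, 96, 95, 97, 91, 66, 27, 15, 11, 14, 10, 14, 13, 12, 15, 19, 17, 20, 22, 39, 72, 92, 97, 97, 99, 97, 98]
214 [124, 115, 109, 102, 93, 66, 32, 12, 12, 10, 15, 11, 15, 16, 19, 18, 19, 22, 21, 43, 79, 95, 97, 100, 99, 98, 99]
217 [134, 136, 137, 132, 117, 80, 36, 12, 12, 11, 11, 10, 11, 14, 10, 20, 19, 23, 26, 48, 79, 95, 96, 97, 98, 96, 98]
220 [132, 131, 132, 131, 115, 77, 34, 11, 12, 14, 10, 14, 8, 12, 17, 15, 25, 20, 25, 46, 78, 92, 95, 96, 97, 97, 98]
223 [133, 134, 135, 133, 114, 76, 33, 11, 12, 11, 12, 6, 10, 11, 15,
[... 5189 characters left out ...]
 131, 132, 132, 132, 133, 132, 133, 132, 132, 133, 132, 132, 132, 132, 132, 133, 133, 132, 133, 132, 132, 132, 131, 132, 132, 132, 132, 132, 132, 133, 132, 131, 131, 132, 132, 130, 122, 106, 99, 100, 118, 153, 152, 150, 151, 150, 150, 150, 150, 150, 151, 151, 151, 150]
v2 col 322 [100, 100, 101, 102, 95, 65, 43, 66, 118, 128, 128, 128, 124, 116, 105, 106, 108, 108, 107, 106, 106, 108, 108, 110, 110, 100, 95, 100, 102, 103, 102, 101, 101, 102, 102, 113, 116, 117, 117, 115, 112, 113, 114, 114, 116, 116, 116, 118, 119, 118, 121, 120, 121, 120, 121, 121, 121, 122, 123, 124, 123, 123, 124, 125, 127, 130, 127, 120, 99, 100, 101, 100, 126, 146, 147, 147, 145, 148, 148, 147, 146, 147, 147, 147, 149]
```

```bash
python3 - <<'E'
from h import *
np.set_printoptions(precision=1,suppress=True)
p=capture("wrist")
def W(f):
    v=np.load(f); s=dict(eef_pos=v[:3],ee_rot=v[3:]); return lambda u,w:wray(p,s,(u,w))
a,b=W("v1.npy"),W("v2.npy")
def line(a1,a2,b1,b2):
    n=[np.cross(r1[1],r2[1]) for r1,r2 in ((a1,a2),(b1,b2))]; n=[k/np.linalg.norm(k) for k in n]
    d=np.cross(*n); d/=np.linalg.norm(d); d*=np.sign(d[1])
    f=lambda y:np.linalg.solve(np.array([*n,[0,1,0]]),[n[0]@a1[0],n[1]@b1[0],y]); return d,f(-226),f(-290)
print("rail lower",line(a(357.2,75+0),a(355.5,150),b(342,90),b(341.9,150)))
print("rail lower 110/150",line(a(356.5,110),a(355.5,150),b(342,110),b(341.9,150)))
print("rail upper",line(a(375.7,110),a(374,150),b(356,110),b(355.3,150)))
print("bar left edge",line(a(316.7,75),a(318,150),b(308.4,90),b(309.8,150)))
print("plinth edge",line(a(351.5,110),a(350.2,150),b(338,110),b(338,150)))
for n,u,v in (("tip",(404.6,218.7),(377.6,200.5)),("mid",(403.6,236.6),(377.3,214.7)),("net",(404.9,234.1),(376.6,212.5))): print(n,tri([a(*u),b(*v)]))
S=lambda u,v:(ray("scene",u),ray("side",v))
print("tip ext",tri(S((411,218.5),(410.2,176.7))),"mid ext",tri(S((415.4,221),(414.1,176.85))))
print("4-ray mid",tri([a(403.6,236.6),b(377.3,214.7),*S((415.4,221),(414.1,176.85))]))
E
```

```text
rail lower (array([-0.2,  1. ,  0.1]), array([ 641.1, -226. ,   60.5]), array([ 655.7, -290. ,   51. ]))
rail lower 110/150 (array([-0.2,  1. ,  0.2]), array([ 640.7, -226. ,   61. ]), array([ 656.6, -290. ,   49.8]))
rail upper (array([-0.2,  1. ,  0.1]), array([ 633.3, -226. ,   94.1]), array([ 645.3, -290. ,   88.1]))
bar left edge (array([-0.1,  1. , -0. ]), array([ 579.8, -226. ,   84.5]), array([ 585.6, -290. ,   85.8]))
plinth edge (array([-0.4,  0.9,  0.3]), array([ 641., -226.,   53.]), array([ 667.9, -290. ,   27.2]))
tip (array([ 633.6, -293. ,  137.7]), [np.float64(0.1420687971479029), np.float64(0.14206879714783974)])
mid (array([ 635.1, -308.3,  138.1]), [np.float64(0.01708272902482844), np.float64(0.01708272902475897)])
net (array([ 625.9, -302.4,  145.7]), [np.float64(0.47507432827630974), np.float64(0.47507432827629165)])
tip ext (array([ 633. , -295.1,  135.6]), [np.float64(0.22032906290233198), np.float64(0.22032906290217918)]) mid ext (array([ 637.2, -309.1,  132.8]), [np.float64(0.47294185631101865), np.float64(0.4729418563111184)])
4-ray mid (array([ 637.7, -309.5,  134.1]), [np.float64(1.5877146224270404), np.float64(1.1097408294808544), np.float64(1.8075022654038366), np.float64(0.923502818494997)])
```

drive_tool(
  commands="0 0.28 0 0 0 0 38;0 0.29 0 0 0 0 38;0.18 0 -0.27 0 0 0 38;0.18 0 -0.27 0 0 0 38;0.17 0 -0.28 0 0 0 38;0.1 0.01 -0.15 0 0 0 38;0.1 0.01 -0.15 0 0 0 38;0.1 0.01 -0.15 0 0 0 38;0 0 0 0 0 0 38;0 0 0 0 0 0 38",
)

```text
time_s: 11.07
eef_pos: [571.2, -225.4, 111.6]
ee_rot: [0.198, 0.65, 0.703, 0.21]
force: [-0.2, -0.4, -0.0]
grip_width: 0.381
grip_force: 0.0
```

```bash
python3 - <<'E'
from h import *
s=sense(); p=capture("wrist"); cv2.imwrite("pics/w6.png",p["pixels"]); print(s["eef_pos"],s["force"])
g=p["pixels"].mean(2)
for r in (150,190,225,250,275): print(r,g[r-1:r+2,260:380:2].mean(0).round().astype(int).tolist())
E
```

```text
[ 571.1700288  -225.42392711  111.58792663] [-0.22695079 -0.42467276 -0.03243537]
150 [125, 127, 127, 125, 122, 121, 121, 121, 121, 123, 124, 126, 127, 129, 131, 131, 133, 135, 131, 85, 85, 99, 111, 119, 126, 130, 131, 130, 129, 128, 124, 112, 100, 99, 98, 96, 94, 96, 95, 95, 94, 96, 98, 97, 102, 125, 148, 153, 109, 91, 91, 92, 92, 92, 93, 91, 92, 92, 92, 95]
190 [131, 133, 134, 136, 137, 138, 139, 139, 141, 141, 142, 143, 144, 146, 144, 143, 142, 143, 143, 133, 81, 89, 103, 114, 122, 128, 130, 130, 128, 128, 126, 114, 74, 27, 31, 34, 28, 42, 18, 70, 100, 101, 101, 102, 110, 133, 154, 155, 97, 89, 91, 91, 91, 91, 91, 91, 93, 91, 93, 94]
225 [132, 132, 132, 135, 137, 138, 140, 140, 140, 141, 144, 146, 147, 147, 146, 145, 145, 145, 143, 143, 117, 79, 95, 107, 118, 125, 129, 130, 129, 128, 127, 120, 87, 45, 35, 49, 28, 43, 18, 70, 101, 102, 102, 103, 114, 141, 160, 140, 92, 89, 90, 91, 91, 90, 89, 92, 93, 93, 93, 93]
250 [23, 48, 65, 66, 67, 66, 65, 43, 14, 14, 17, 18, 70, 143, 146, 145, 146, 147, 148, 147, 140, 88, 88, 103, 114, 123, 128, 130, 128, 127, 128, 123, 107, 99, 100, 100, 101, 102, 103, 104, 103, 105, 104, 98, 34, 9, 12, 13, 16, 51, 66, 67, 66, 66, 65, 41, 21, 20, 21, 22]
275 [18, 15, 16, 17, 17, 25, 34, 32, 20, 19, 17, 40, 128, 146, 142, 142, 144, 147, 147, 147, 145, 116, 80, 96, 109, 119, 126, 129, 129, 127, 127, 125, 107, 47, 36, 53, 87, 101, 102, 103, 103, 104, 105, 105, 84, 20, 13, 11, 13, 32, 34, 19, 17, 18, 18, 16, 17, 14, 14, 16]
```

drive_tool(
  commands="0.07 0.01 -0.11 0 0 0 38;0.06 0 -0.1 0 0 0 38;0.05 0 -0.08 0 0 0 38;0 0 0 0 0 0 38;0 0 0 0 0 0 0;0 0 0 0 0 0 0;0 0 0 0 0 0 0;0 0 0 0 0 0 0;0 0 0 0 0 0 0;0 0 0 0 0 0 0",
  force=30,
)

```text
time_s: 11.95
eef_pos: [587.9, -225.2, 83.1]
ee_rot: [0.198, 0.65, 0.703, 0.209]
force: [-10.4, -1.3, -0.4]
grip_width: 0.148
grip_force: 29.4
```

drive_tool(
  commands="-0.02 0 0.06 0 0 0 0;0 0 0.08 0 0 0 0;0 0 0.08 0 0 0 0;0 0 0.08 0 0 0 0;0 0 0.08 0 0 0 0;0 0 0.08 0 0 0 0;0 0 0.08 0 0 0 0;0 0 0.08 0 0 0 0;0 0 0.06 0 0 0 0;0 0 0 0 0 0 0;0 0 0 0 0 0 0",
)

```text
time_s: 12.87
eef_pos: [587.7, -225.2, 153.0]
ee_rot: [0.2, 0.65, 0.703, 0.21]
force: [0.8, 0.8, 4.6]
grip_width: 0.15
grip_force: 31.1
```

drive_tool(
  commands="0 0 0 0 0 0 38;0 0 0 0 0 0 38;0 0 0 0 0 0 38;0 0 0 0 0 0 38;-0.1 -0.005 0.15 0 0 0 38;-0.15 -0.01 0.22 0 0 0 38;-0.15 -0.01 0.22 0 0 0 38;-0.15 0 0.15 0 0 0 38;-0.15 -0.1 -0.1 0.01 -0.15 0 38;-0.15 -0.1 -0.15 0.01 -0.15 0 38;-0.15 -0.1 -0.15 0.01 -0.15 0 38;-0.15 -0.1 -0.15 0.01 -0.15 0 38;-0.15 -0.1 -0.15 0.01 -0.15 0 38;-0.15 -0.1 -0.15 0.01 -0.15 0 38;0 0 0 0 0 0 38;0 0 0 0 0 0 38",
)

```text
time_s: 14.2
eef_pos: [472.7, -262.6, 163.3]
ee_rot: [0.331, 0.582, 0.64, 0.377]
force: [0.1, 0.9, -0.8]
grip_width: 0.379
grip_force: 0.0
```

```bash
python3 blob.py v3; python3 - <<'E'
from h import *
print(sense()["joints"]); print(rot(sense()["ee_rot"]).as_matrix().round(3))
E
```

```text
[ 472.7 -262.6  163.3]
[] [([440.2, 155.4], 0.83)]
[281  85   7   9  45] [283.7  89.2]
[285 129   3  49  54] [286.3 151.5]
[290 129   3  49  56] [290.7 153.1]
[-1.11751833  0.34833524  2.09916706  1.45593336  0.96897555 -2.30951476]
[[-0.108  0.494  0.863]
 [ 0.994  0.045  0.098]
 [ 0.01   0.868 -0.496]]
```

```bash
python3 - <<'E'
from h import *
np.set_printoptions(precision=1,suppress=True)
D=lambda x,y:ray("side",(x/2.5+180,y/2.5+60))
print("cup_right",atz(D(657,412),0),"stapler",atz(D(585,460),0),atz(D(683,460),0),"dish",atz(D(485,475),0))
s=sense();p=capture("wrist")
T=np.array(p["tool_from_camera"]);r=rot(s["ee_rot"]);F=200/np.tan(np.radians(p["fov_y"]/2))
for dp in ([0,0,0],[0,-50,0],[-30,-60,-60],[-30,-30,-60]):
  for n,m in (("tip",[633.6,-293,136]),("edgeR",[637,-285,136])):
    c=T[:3,:3].T@(r.inv().apply(np.array(m)-s["eef_pos"]-dp)-T[:3,3]); print(dp,n,F*c[0]/c[2]+p["cx"],F*c[1]/c[2]+p["cy"],c[2], r.apply(T[:3,3])+s["eef_pos"]+dp)
E
```

```text
cup_right [ 545.3 -425.8    0. ] stapler [ 434.5 -325.7    0. ] [ 453.6 -458.3    0. ] dish [ 386.7 -192.2    0. ]
[0, 0, 0] tip 366.94244735336326 233.63258481343368 295.0255517108248 [ 359.3 -208.6  229.2]
[0, 0, 0] edgeR 368.7114543744054 225.11728096787024 296.6141011052317 [ 359.3 -208.6  229.2]
[0, -50, 0] tip 370.76795135936914 183.72257433252759 286.66436882595804 [ 359.3 -258.6  229.2]
[0, -50, 0] edgeR 372.5671887392548 175.2353239901212 288.25291822036496 [ 359.3 -258.6  229.2]
[-30, -60, -60] tip 442.6531438400035 176.92039788943805 281.9595235167978 [ 329.3 -268.6  169.2]
[-30, -60, -60] edgeR 444.0795060162258 168.33042913885208 283.5480729112047 [ 329.3 -268.6  169.2]
[-30, -30, -60] tip 439.03681648477914 207.82526227906578 286.9762332477178 [ 329.3 -238.6  169.2]
[-30, -30, -60] edgeR 440.45828918569464 199.21449915525085 288.5647826421247 [ 329.3 -238.6  169.2]
```

drive_tool(
  commands="-0.1 -0.17 -0.2 0 0 0 38;-0.1 -0.17 -0.2 0 0 0 38;-0.1 -0.16 -0.2 0 0 0 38;0 0 0 0 0 0 38;0 0 0 0 0 0 38;0 0 0 0 0 0 38",
)

```text
time_s: 14.9
eef_pos: [444.0, -311.6, 105.3]
ee_rot: [0.332, 0.579, 0.642, 0.377]
force: [-0.0, -0.0, 0.3]
grip_width: 0.379
grip_force: 0.0
```

```bash
python3 blob.py v4; python3 - <<'E'
import cv2
v=cv2.imread("pics/v4.png")
for r in (80,100,120,140,150,155,160,165,170,175,180,183,186,189,192,195,198,201,205,210): print(r,v[r,425:475].mean(1).round().astype(int).tolist())
E
```

```text
[ 444.  -311.6  105.3]
[([439.4, 205.6], 0.96)] [([526.5, 99.8], 0.7)]
[344  37   8  11  65] [347.4  41.9]
[341  85   2  54  63] [341.2 108.6]
[346  85   2  54  66] [346.2 108. ]
[351  84   2  55  68] [351.3 108.5]
[356  84   2  56  66] [356.4 110.9]
[336  86   2  53  63] [336.2 108.7]
[431 189  18  29 414] [439.7 204.1]
80 [104, 105, 104, 104, 105, 105, 104, 105, 105, 106, 106, 107, 107, 106, 107, 107, 108, 107, 107, 108, 109, 114, 117, 119, 118, 118, 119, 116, 109, 95, 91, 97, 96, 82, 64, 63, 64, 69, 71, 73, 77, 79, 83, 88, 95, 102, 105, 111, 115, 121]
100 [119, 118, 119, 118, 117, 118, 119, 118, 119, 117, 119, 119, 118, 120, 120, 118, 118, 119, 120, 119, 118, 115, 114, 115, 114, 112, 103, 92, 92, 97, 94, 79, 63, 62, 67, 71, 72, 75, 77, 79, 84, 91, 98, 102, 109, 113, 119, 125, 128, 129]
120 [115, 113, 115, 114, 114, 116, 116, 116, 115, 116, 116, 116, 116, 115, 116, 116, 115, 118, 115, 110, 99, 89, 86, 86, 84, 83, 92, 98, 96, 77, 64, 63, 66, 71, 72, 76, 77, 81, 86, 92, 98, 104, 110, 115, 121, 127, 130, 128, 122, 114]
140 [112, 114, 114, 114, 113, 114, 115, 116, 115, 115, 115, 113, 1
[... 3156 characters left out ...]
7, 104, 105, 104]
201 [104, 104, 104, 105, 105, 98, 73, 35, 11, 11, 8, 14, 13, 15, 13, 9, 7, 15, 13, 12, 15, 13, 15, 35, 65, 92, 103, 106, 104, 106, 104, 105, 105, 105, 105, 105, 105, 106, 105, 105, 105, 105, 106, 105, 106, 106, 106, 105, 105, 107]
205 [101, 100, 101, 101, 99, 84, 56, 27, 13, 14, 13, 15, 12, 10, 11, 12, 13, 11, 11, 16, 9, 14, 21, 49, 85, 100, 103, 105, 104, 104, 104, 104, 103, 104, 104, 104, 104, 104, 103, 104, 105, 104, 105, 103, 104, 104, 104, 105, 105, 104]
210 [99, 99, 100, 94, 93, 72, 36, 13, 10, 13, 13, 13, 13, 12, 12, 12, 9, 15, 15, 13, 12, 20, 44, 79, 102, 111, 112, 111, 101, 93, 93, 95, 97, 98, 98, 98, 99, 99, 99, 99, 99, 101, 101, 101, 101, 103, 104, 103, 103, 103]
```

```bash
python3 - <<'E'
import cv2
v=cv2.imread("pics/v4.png")
for r in (60,150,165,175): print(r,v[r-1:r+2,430:540].mean(0).mean(1).round().astype(int).tolist())
print(v[170,440:485].tolist())
E
```

```text
60 [112, 112, 112, 112, 112, 112, 112, 111, 111, 111, 111, 112, 112, 112, 113, 113, 112, 112, 112, 111, 110, 111, 112, 112, 111, 106, 94, 89, 97, 98, 84, 67, 61, 64, 68, 70, 73, 76, 77, 81, 85, 93, 99, 105, 110, 113, 118, 123, 127, 127, 124, 116, 108, 106, 108, 108, 106, 105, 106, 114, 130, 140, 129, 113, 108, 107, 108, 109, 108, 108, 108, 108, 108, 108, 108, 107, 108, 108, 108, 108, 108, 108, 108, 108, 108, 108, 108, 107, 108, 108, 107, 108, 107, 108, 108, 107, 108, 108, 108, 108, 108, 107, 107, 108, 108, 107, 106, 107, 107, 108]
150 [115, 115, 114, 115, 115, 116, 116, 116, 116, 116, 116, 116, 115, 115, 115, 112, 102, 93, 95, 97, 88, 72, 62, 64, 68, 71, 74, 77, 80, 83, 88, 94, 102, 106, 112, 119, 125, 129, 129, 125, 116, 108, 105, 104, 105, 105, 107, 113, 130, 140, 130, 113, 107, 108, 107, 107, 107, 107, 108, 107, 107, 107, 106, 107, 107, 106, 107, 107, 107, 107, 107, 108, 107, 108, 108, 107, 107, 107, 107, 107, 107, 107, 107, 107, 107, 106, 107, 106, 107, 107, 107, 106, 107, 107, 107, 107, 107, 107, 106, 106, 106, 106, 106, 106, 107, 107, 107, 107, 107, 107]
165 [114, 115, 113, 114
[... 1077 characters left out ...]
6, 116, 120], [106, 115, 119], [104, 113, 117], [94, 101, 105], [88, 92, 97], [92, 94, 100], [93, 94, 101], [82, 84, 89], [66, 69, 72], [59, 62, 63], [61, 66, 67], [66, 71, 72], [69, 74, 74], [71, 76, 76], [74, 79, 79], [75, 80, 81], [81, 87, 87], [85, 91, 92], [93, 100, 99], [97, 105, 106], [104, 111, 111], [108, 115, 115], [117, 124, 122], [123, 131, 126], [126, 134, 129], [122, 130, 127], [119, 127, 126], [114, 121, 121], [110, 117, 118], [105, 109, 114], [101, 103, 109], [101, 102, 109], [101, 103, 110], [106, 107, 114], [121, 123, 129], [136, 138, 144], [129, 133, 137], [114, 118, 122], [104, 109, 112], [102, 107, 111], [101, 107, 110], [103, 109, 111], [104, 109, 112], [103, 108, 111]]
```

```bash
python3 - <<'E'
from h import *
np.set_printoptions(precision=2,suppress=True)
p=capture("wrist"); v=np.load("v4.npy"); s=dict(eef_pos=v[:3],ee_rot=v[3:])
for n,uv in (("tip",(441.3,188)),("edge150",(446.2,150)),("edge165",(444.7,165)),("edge175",(443.7,175)),("edge60",(455.6,60))):
    o,d=wray(p,s,uv); print(n,[o+d*(x-o[0])/d[0] for x in (630,635,640)])
o3=np.load("v1.npy"); 
a=wray(p,dict(eef_pos=o3[:3],ee_rot=o3[3:]),(404.6,218.7)); o4=np.load("v2.npy"); b=wray(p,dict(eef_pos=o4[:3],ee_rot=o4[3:]),(377.6,200.5))
print(tri([a,b,wray(p,s,(441.3,188))]),tri([a,wray(p,s,(441.3,188))]))
E
```

```text
tip [array([ 630.  , -292.77,  136.47]), array([ 635.  , -293.35,  135.93]), array([ 640.  , -293.92,  135.38])]
edge150 [array([ 630.  , -257.25,  136.87]), array([ 635.  , -257.23,  136.33]), array([ 640.  , -257.22,  135.8 ])]
edge165 [array([ 630.  , -271.06,  137.09]), array([ 635.  , -271.27,  136.55]), array([ 640.  , -271.49,  136.02])]
edge175 [array([ 630.  , -280.39,  137.23]), array([ 635.  , -280.76,  136.7 ]), array([ 640.  , -281.13,  136.17])]
edge60 [array([ 630.  , -178.82,  135.96]), array([ 635.  , -177.5 ,  135.41]), array([ 640.  , -176.18,  134.86])]
(array([ 635.48, -293.46,  135.91]), [np.float64(0.18335876983269725), np.float64(0.18181130606128404), np.float64(0.06840929269917746)]) (array([ 635.84, -293.48,  135.85]), [np.float64(0.03325832755332321), np.float64(0.0332583275532003)])
```

drive_tool(
  commands="-0.05 0 0.3 0 0 0 38;-0.05 0.1 0.3 0 0 0 38;0 0.36 0.2 0 0 -0.017 38;0 0.36 0 0 0 -0.017 38;0 0.36 0 0 0 -0.017 38;0 0.36 0 0 0 -0.017 38;0 0.36 0 0 0 -0.017 38;0 0.36 0 0 0 -0.017 38;0 0.36 0 0 0 -0.017 38;0 0.36 0 0 0 -0.017 38;0 0.36 0 0 0 -0.017 38;0 0.36 0 0 0 -0.017 38;0 0.36 0 0 0 -0.017 38;0 0.36 0 0 0 -0.017 38;0 0.36 0 0 0 -0.017 38;0 0.36 0 0 0 -0.017 38;0 0.36 0 0 0 -0.017 38;0 0.36 0 0 0 -0.017 38;0 0 0 0 0 0 38;0 0 0 0 0 0 38",
)

```text
time_s: 16.77
eef_pos: [430.6, 132.9, 219.3]
ee_rot: [0.321, 0.625, 0.602, 0.379]
force: [-0.4, 0.4, -0.1]
grip_width: 0.38
grip_force: 0.0
```

```bash
python3 blob.py v5; python3 - <<'E'
from h import *
s=sense(); print(s["joints"])
p=capture("wrist"); T=np.array(p["tool_from_camera"]);r=rot(s["ee_rot"]);F=200/np.tan(np.radians(p["fov_y"]/2))
for dp in ([0,0,0],[0,0,-50]):
  for n,m in (("edge",[629,326,65]),("edge80",[629,326,80]),("bar",[588,332,80])):
    c=T[:3,:3].T@(r.inv().apply(np.array(m)-s["eef_pos"]-dp)-T[:3,3]); print(dp,n,F*c[0]/c[2]+p["cx"],F*c[1]/c[2]+p["cy"])
v=p["pixels"].mean(2)
for r in (80,110,130,150): print(r,v[r-1:r+2,250:400].mean(0).round().astype(int).tolist())
E
```

```text
[430.6 132.9 219.3]
[] [([29.5, 230.4], 0.34)]
[252   0   3  49  57] [253.   23.9]
[256   0   3  47  57] [256.7  23.8]
[305  71  15  28 324] [311.9  86.1]
[315 111  35   8 195] [332.1 114.7]
[434 121   9   9  49] [436.8 125. ]
[ 0.01367496 -0.08534877  2.40382702  2.95236321  0.21709124 -2.87966311]
[0, 0, 0] edge 276.8358928867876 13.068227625037451
[0, 0, 0] edge80 287.3818967464124 9.5274958634121
[0, 0, 0] bar 262.6710790754747 -9.471833279993234
[0, 0, -50] edge 313.9948769560585 0.5924124371148025
[0, 0, -50] edge80 326.35335840553466 -3.5568433735288068
[0, 0, -50] bar 304.37084262249186 -26.048856523941083
80 [106, 105, 105, 106, 104, 92, 68, 44, 36, 36, 35, 36, 42, 66, 93, 107, 110, 110, 111, 110, 111, 111, 110, 110, 110, 111, 117, 129, 140, 145, 142, 138, 130, 113, 98, 92, 91, 90, 90, 92, 92, 95, 96, 96, 96, 97, 97, 98, 98, 98, 98, 97, 98, 97, 92, 68, 34, 15, 11, 10, 8, 9, 12, 12, 11, 11, 9, 16, 18, 42, 78, 95, 98, 99, 99, 99, 99, 99, 99, 99, 99, 99, 99, 98, 99, 99, 99, 99, 99, 99, 99, 99, 99, 98, 98, 99, 99, 98, 99, 98, 99, 98, 99, 98, 99, 99, 98, 99, 100, 99, 98, 98, 98, 
[... 1598 characters left out ...]
 133, 134, 135, 136, 135, 132, 132, 132, 133, 133, 133, 134, 134, 135, 136, 136, 135, 135, 134, 135, 135, 135, 135, 135, 134, 134, 134, 134, 134, 134, 135, 136, 134, 134, 133, 132, 132, 132, 131, 131, 132, 133, 135, 133, 132, 131, 128, 126, 120, 106, 101, 103, 104, 104, 104, 104, 104, 104, 104, 103, 104, 104, 104, 105, 105, 104, 105, 105, 105, 104, 104, 104, 104, 103, 104, 104, 105, 104, 104, 105, 105, 104, 105, 105, 104, 105, 108, 114, 121, 128, 131, 133, 134, 134, 134, 135, 137, 137, 138, 140, 140, 140, 141, 141, 143, 142, 142, 143, 144, 144, 144, 144, 144, 144, 145, 144, 144, 144, 144, 144, 143, 143, 143, 140, 128, 118, 121, 119, 110, 103, 102, 102, 102, 101, 101, 101, 101, 101, 102, 101]
```

drive_tool(
  commands="0 -0.2 0.05 0 0 0 38;0 -0.2 0.05 0 0 0 38;0 -0.2 0.05 0 0.1 0 38;0 -0.1 0.05 0 0.1 0 38;0 0 0 0 0.1 0 38;0 0 0 0 0.1 0 38;0 0 0 0 0 0 38",
)

```text
time_s: 17.55
eef_pos: [433.0, 117.7, 227.7]
ee_rot: [0.285, 0.631, 0.618, 0.372]
force: [0.4, -0.3, -0.5]
grip_width: 0.377
grip_force: 0.0
```

```bash
python3 - <<'E'
from h import *
s=sense(); print(s["joints"],s["eef_pos"],rot(s["ee_rot"]).as_matrix().round(3))
E
```

```text
[-0.09726745 -0.14507621  2.37487181  1.84812426  0.18827855 -1.83520499] [432.96091125 117.70768377 227.67196777] [[-0.042  0.568  0.822]
 [ 0.992 -0.073  0.101]
 [ 0.117  0.819 -0.561]]
```

drive_tool(
  commands="0 0 0 0 0.1 0 38;0 0 0 0 0.1 0 38;0 0.1 0 0 0.1 0 38;0 0.2 0 0 0.1 0 38;0 0.2 0 0 0 0 38;0 0.2 0 0 0 0 38;0 0.2 0 0 0 0 38;0 0.2 0 0 0 0 38;0 0.2 0 0 0 0 38;0 0.2 -0.1 0 0 0 38;0 0.2 -0.1 0 0 0 38;0 0 -0.2 0 0 0 38;0 0 0 0 0 0 38;0 0 0 0 0 0 38",
)

```text
time_s: 18.72
eef_pos: [430.1, 186.4, 201.8]
ee_rot: [0.242, 0.648, 0.637, 0.34]
force: [0.8, -0.1, 0.8]
grip_width: 0.383
grip_force: 0.0
```

```bash
python3 blob.py v6; python3 - <<'E'
from h import *
s=sense(); print(s["joints"],rot(s["ee_rot"]).as_matrix().round(3).tolist())
p=capture("wrist"); T=np.array(p["tool_from_camera"]);r=rot(s["ee_rot"]);F=200/np.tan(np.radians(p["fov_y"]/2))
for n,m in (("edge",[629,326,65]),("edge80",[629,326,80]),("edgeR",[624,285,65]),("edgeR75",[624,285,75]),("bar",[588,332,80])):
    c=T[:3,:3].T@(r.inv().apply(np.array(m)-s["eef_pos"])-T[:3,3]); print(n,F*c[0]/c[2]+p["cx"],F*c[1]/c[2]+p["cy"])
E
```

```text
[430.1 186.4 201.8]
[([74.6, 291.3], 0.65)] []
[306  59   5  46 147] [308.5  85.6]
[312  58   2  46  50] [312.9  78.9]
[357 131  14  27 320] [363.4 144.9]
[498 157  14  13 122] [504.5 162.4]
[ 0.15782309 -0.02113119  2.27904018  0.06332438  0.01846231  0.11082346] [[-0.045, 0.658, 0.752], [0.99, -0.071, 0.121], [0.133, 0.75, -0.648]]
edge 328.9755398117363 75.67737419873164
edge80 338.99967127779644 72.80504691862673
edgeR 328.56005207863603 110.62033033129819
edgeR75 335.12961379456294 109.3921501656606
bar 315.4367897538437 61.11501550735653
```

drive_tool(
  commands="0 -0.05 0.05 0 0.1 0 38;0 -0.05 0.05 0 0.1 0 38;0 0 0.05 0 0.1 0 38;0 0 0 0 0.1 0 38;0 0 0 0 0 0 38",
)

```text
time_s: 19.33
eef_pos: [432.3, 176.6, 219.9]
ee_rot: [0.14, 0.692, 0.667, 0.237]
force: [-0.3, 0.1, -0.1]
grip_width: 0.379
grip_force: 0.0
```

```bash
python3 - <<'E'
from h import *
np.set_printoptions(precision=2,suppress=True)
s=sense(); print(s["joints"],s["eef_pos"])
v=cv2.imread("pics/v6.png").mean(2)
for r in (60,75,90,105): print(r,v[r-1:r+2,295:365].mean(0).round().astype(int).tolist())
E
```

```text
[ 0.1  -0.03  2.08  0.14  0.54  0.04] [432.3  176.64 219.88]
60 [133, 132, 128, 112, 99, 96, 98, 97, 96, 87, 67, 54, 66, 57, 35, 36, 44, 34, 29, 49, 65, 74, 85, 94, 103, 110, 115, 117, 118, 116, 115, 111, 103, 103, 114, 130, 144, 150, 152, 150, 136, 112, 94, 89, 89, 90, 89, 89, 90, 89, 89, 90, 91, 91, 92, 92, 92, 93, 105, 127, 136, 130, 118, 113, 117, 120, 121, 121, 121, 120]
75 [133, 133, 129, 117, 103, 98, 96, 96, 96, 91, 65, 43, 56, 51, 32, 40, 57, 47, 33, 50, 65, 74, 85, 94, 103, 110, 115, 117, 118, 117, 115, 111, 103, 103, 116, 132, 144, 151, 152, 147, 128, 104, 91, 88, 89, 90, 89, 89, 89, 88, 89, 91, 91, 91, 91, 91, 92, 95, 109, 129, 137, 126, 114, 111, 116, 120, 121, 120, 121, 120]
90 [133, 132, 130, 117, 102, 96, 97, 98, 98, 91, 66, 38, 43, 40, 30, 40, 58, 48, 32, 50, 65, 74, 84, 94, 103, 111, 116, 118, 119, 118, 115, 111, 104, 105, 118, 134, 147, 153, 154, 150, 131, 104, 91, 88, 89, 89, 90, 89, 89, 90, 89, 90, 91, 92, 92, 91, 91, 97, 111, 131, 137, 126, 114, 113, 117, 120, 121, 120, 121, 120]
105 [122, 120, 116, 106, 98, 97, 98, 98, 97, 92, 69, 48, 54, 57, 53, 66, 79, 77, 68, 66, 67, 74, 84, 94, 104, 111, 116, 118, 119, 118, 116, 112, 107, 108, 119, 136, 147, 153, 154, 150, 132, 106, 91, 88, 89, 90, 88, 89, 89, 89, 88, 91, 92, 93, 92, 91, 91, 96, 113, 133, 137, 123, 111, 111, 115, 120, 121, 120, 120, 121]
```

```bash
python3 - <<'E'
from h import *
np.set_printoptions(precision=1,suppress=True)
p=capture("wrist")
def half(row,i0,lo,hi,up):  # subpixel mid crossing
    t=(row[lo]+row[hi])/2
    for i in range(lo,hi):
        if (row[i]-t)*(row[i+1]-t)<=0: return i+(t-row[i])/(row[i+1]-row[i])
def go(n,rows,lo,hi):
    v=np.load(n.replace("w4","w4s").replace("w5","w5s")+".npy"); s=dict(eef_pos=v[:3],ee_rot=v[3:]); im=cv2.imread(f"pics/{n}.png").mean(2)
    for r in rows:
        g=im[r-1:r+2].mean(0); k=lo+int(np.argmax(g[lo:hi])); e=half(g,0,k,k+5,0); q=half(g,0,k-7,k,0)
        P=atz(wray(p,s,(q,r)),60)
        out=[]
        for z in (65,70,75):
            E=atz(wray(p,s,(e,r)),z); out.append(round(float(E[0]-P[0]),1))
        print(n,r,round(q,1),round(e,1),"bar-plane dx for z65,70,75:",out,P)
go("w5",(186,192),335,360); go("v1",(110,150),345,362); go("v2",(110,150),332,348)
go("w4",(155,165),338,356); go("v6",(75,90),325,340)
E
```

```text
w5 186 345.3 349.2 bar-plane dx for z65,70,75: [0.8, -3.5, -7.8] [ 632.4 -190.3   60. ]
w5 192 345.4 349.2 bar-plane dx for z65,70,75: [0.7, -3.6, -7.9] [ 633.2 -196.4   60. ]
v1 110 351.9 356.2 bar-plane dx for z65,70,75: [1.0, -3.3, -7.7] [ 634.3 -208.4   60. ]
v1 150 351.4 355.5 bar-plane dx for z65,70,75: [1.0, -3.4, -7.9] [ 638.2 -246.    60. ]
v2 110 338.2 341.7 bar-plane dx for z65,70,75: [1.1, -2.8, -6.7] [ 633.6 -203.8   60. ]
v2 150 338.2 341.6 bar-plane dx for z65,70,75: [1.2, -2.8, -6.8] [ 638.5 -249.8   60. ]
w4 155 344.1 349.8 bar-plane dx for z65,70,75: [3.0, -1.2, -5.3] [636.6 354.6  60. ]
w4 165 344.1 349.5 bar-plane dx for z65,70,75: [2.7, -1.4, -5.5] [635.7 344.7  60. ]
v6 75 330.0 335.3 bar-plane dx for z65,70,75: [4.2, -2.5, -9.1] [633.3 327.9  60. ]
v6 90 329.9 335.4 bar-plane dx for z65,70,75: [4.4, -2.2, -8.8] [631.4 310.1  60. ]
```

```bash
python3 - <<'E'
from h import *
np.set_printoptions(precision=3,suppress=True)
s=sense(); t=rot([0.222,0.715,0.634,0.192])
print((t*rot(s["ee_rot"]).inv()).as_rotvec()/(np.pi/4), t.as_matrix()[:,2], s["eef_pos"], s["joints"])
E
```

```text
[-0.192 -0.056 -0.162] [ 0.556 -0.074 -0.828] [431.408 176.715 218.641] [ 0.1   -0.028  2.082  0.136  0.536  0.039]
```

drive_tool(
  commands="0 0.2 0 -0.064 -0.019 -0.054 38;0 0.25 0 -0.064 -0.019 -0.054 38;0.06 0.3 0 -0.064 -0.019 -0.054 38;0.2 0.3 -0.1 0 0 0 38;0.2 0.3 -0.1 0 0 0 38;0.2 0.3 -0.1 0 0 0 38;0.2 0 -0.1 0 0 0 38;0 0 0 0 0 0 38;0 0 0 0 0 0 38",
)

```text
time_s: 20.13
eef_pos: [512.0, 309.5, 174.0]
ee_rot: [0.182, 0.708, 0.651, 0.203]
force: [0.7, 0.1, -0.4]
grip_width: 0.382
grip_force: 0.0
```

```bash
python3 - <<'E'
from h import *
np.set_printoptions(precision=3,suppress=True)
s=sense(); t=rot([0.222,0.715,0.634,0.192])
print((t*rot(s["ee_rot"]).inv()).as_rotvec()/(np.pi/4), s["eef_pos"], s["joints"])
E
```

```text
[-0.077 -0.052 -0.068] [512.03  309.511 174.021] [ 0.435  0.366  1.733 -0.411  0.569  0.813]
```

drive_tool(
  commands="0.06 0.3 0.06 0 -0.09 0 38;0 0 0 0 0 0 38",
)

```text
time_s: 20.3
eef_pos: [517.9, 341.8, 182.4]
ee_rot: [0.206, 0.7, 0.644, 0.231]
force: [-0.5, 0.3, 0.2]
grip_width: 0.385
grip_force: 0.0
```

```bash
python3 - <<'E'
from h import *
np.set_printoptions(precision=3,suppress=True)
s=sense(); t=rot([0.222,0.715,0.634,0.192])
print((t*rot(s["ee_rot"]).inv()).as_rotvec()/(np.pi/4), s["eef_pos"], s["joints"])
p=capture("wrist"); g=p["pixels"].mean(2)
for r in (190,225): print(r,g[r-1:r+2,260:380:2].mean(0).round().astype(int).tolist())
E
```

```text
[-0.079  0.047 -0.072] [517.938 341.823 182.413] [ 0.501  0.395  1.696 -0.555  0.549  0.989]
190 [143, 144, 145, 145, 143, 141, 141, 142, 141, 142, 139, 140, 142, 141, 142, 142, 142, 142, 143, 143, 144, 143, 140, 111, 81, 99, 113, 122, 125, 122, 119, 86, 31, 34, 48, 94, 97, 98, 109, 140, 156, 134, 88, 87, 86, 87, 87, 88, 89, 90, 103, 141, 136, 111, 113, 125, 126, 125, 125, 125]
225 [134, 133, 133, 135, 136, 135, 129, 124, 122, 127, 131, 136, 132, 128, 125, 126, 131, 134, 136, 136, 135, 130, 128, 108, 79, 97, 112, 121, 124, 121, 119, 102, 97, 97, 100, 100, 99, 100, 116, 148, 158, 127, 85, 86, 86, 86, 87, 90, 88, 90, 125, 144, 120, 107, 94, 94, 114, 125, 125, 125]
```

drive_tool(
  commands="0.15 -0.02 -0.22 -0.08 0.045 -0.07 38;0.15 -0.02 -0.22 0 0 0 38;0.13 -0.01 -0.2 0 0 0 38;0.12 -0.01 -0.17 0 0 0 38;0.1 0 -0.13 0 0 0 38;0 0 0 0 0 0 38;0 0 0 0 0 0 38",
)

```text
time_s: 20.93
eef_pos: [583.2, 332.6, 87.6]
ee_rot: [0.222, 0.716, 0.635, 0.189]
force: [0.0, 0.7, 0.9]
grip_width: 0.383
grip_force: 0.0
```

drive_tool(
  commands="0 0 0 0 0 0 0;0 0 0 0 0 0 0;0 0 0 0 0 0 0;0 0 0 0 0 0 0;0 0 0 0 0 0 0;0 0 0 0 0 0 0;0 0 -0.04 0 0 0 0;0 0 -0.04 0 0 0 0;0 0 -0.02 0 0 0 0;0 0 0 0 0 0 0;0 0 0 0 0 0 0",
  force=30,
)

```text
time_s: 21.85
eef_pos: [585.2, 334.8, 83.6]
ee_rot: [0.224, 0.714, 0.634, 0.194]
force: [-17.0, -4.0, 30.6]
grip_width: 0.148
grip_force: 34.8
```

drive_tool(
  commands="0 0 0 0 0 0 40;0 0 0 0 0 0 40;0 0 0 0 0 0 40;0 0 0 0 0 0 40;-0.1 0.01 0.15 0 0 0 40;-0.15 0.02 0.22 0 0 0 40;-0.15 0.02 0.22 0 0 0 40;-0.15 0.02 0.22 0 0 0 40;-0.1 0.01 0.15 0 0 0 40;0 0 0 0 0 0 40;0 0 0 0 0 0 40",
)

```text
time_s: 22.77
eef_pos: [518.8, 341.5, 173.8]
ee_rot: [0.222, 0.715, 0.635, 0.19]
force: [1.0, -0.6, -1.0]
grip_width: 0.396
grip_force: 0.0
```

```bash
python3 blob.py v7 | head -1; python3 - <<'E'
from h import *
p=capture("wrist"); v=np.load("v7.npy"); s=dict(eef_pos=v[:3],ee_rot=v[3:]); im=cv2.imread("pics/v7.png").mean(2)
def half(row,lo,hi):
    t=(row[lo]+row[hi])/2
    for i in range(lo,hi):
        if (row[i]-t)*(row[i+1]-t)<=0: return i+(t-row[i])/(row[i+1]-row[i])
for r in (150,160,170):
    g=im[r-1:r+2].mean(0); print(g[330:372].round().astype(int).tolist()); k=335+int(np.argmax(g[335:360])); e=half(g,k,k+5); q=half(g,k-7,k)
    P=atz(wray(p,s,(q,r)),60); print(r,q,e,[round(float(atz(wray(p,s,(e,r)),z)[0]-P[0]),1) for z in (65,70,75)])
E
```

```text
[518.8 341.5 173.8]
[88, 67, 66, 64, 60, 66, 73, 74, 77, 86, 91, 94, 94, 95, 94, 94, 96, 106, 120, 135, 146, 146, 122, 94, 85, 84, 85, 85, 84, 85, 86, 86, 85, 85, 86, 86, 86, 86, 88, 87, 90, 105]
150 348.04411764705884 352.248031496063 [1.0, -3.2, -7.5]
[80, 51, 53, 43, 30, 41, 40, 26, 34, 64, 87, 94, 94, 94, 94, 94, 96, 107, 123, 137, 145, 136, 112, 89, 83, 84, 85, 85, 85, 85, 86, 84, 85, 86, 86, 85, 87, 87, 88, 87, 93, 113]
160 347.81944444444446 351.87668161434976 [0.9, -3.3, -7.5]
[78, 46, 38, 32, 28, 41, 37, 25, 39, 72, 90, 94, 94, 94, 94, 95, 99, 111, 126, 140, 144, 131, 104, 88, 84, 84, 85, 85, 84, 85, 84, 84, 85, 86, 86, 85, 86, 87, 87, 89, 101, 124]
170 347.5444444444444 351.626582278481 [0.9, -3.2, -7.4]
```

drive_tool(
  commands="-0.1 -0.1 0.1 0 0 0 38;-0.1 -0.36 0.15 0 0 0.017 38;-0.1 -0.36 0.15 0 0 0.017 38;-0.1 -0.36 0.15 0 0 0.017 38;0 -0.36 0 0 0 0.017 38;0 -0.36 0 0 0 0.017 38;0 -0.36 0 0 0 0.017 38;0 -0.36 0 0 0 0.017 38;0 -0.36 0 0 0 0.017 38;0 -0.36 0 0 0 0.017 38;0 -0.36 0 0 0 0.017 38;0 -0.36 0 0 0 0.017 38;0 -0.36 0 0 0 0.017 38;0 -0.36 0 0 0 0.017 38;0.1 -0.36 0 0 0 0.017 38;0.1 -0.36 0 0 0 0.017 38;0.1 -0.3 0 0 0 0.017 38;0.1 -0.3 0 0 0 0 38;0 0 0 0 0 0 38;0 0 0 0 0 0 38",
)

```text
time_s: 24.63
eef_pos: [518.8, -243.1, 226.6]
ee_rot: [0.199, 0.649, 0.704, 0.209]
force: [0.5, 1.0, 0.4]
grip_width: 0.379
grip_force: 0.0
```

```bash
python3 - <<'E'
from h import *
np.set_printoptions(precision=3,suppress=True)
s=sense(); t=rot([0.198,0.65,0.703,0.21])
print((t*rot(s["ee_rot"]).inv()).as_rotvec()/(np.pi/4), s["eef_pos"], s["joints"], np.array([538,-228,228])-s["eef_pos"])
E
```

```text
[ 0.005  0.001 -0.002] [ 518.847 -243.06   226.567] [-0.831  0.237  1.769  0.616  0.843 -1.262] [19.153 15.06   1.433]
```

drive_tool(
  commands="0.19 0.15 0.01 0 0 0 38;0.1 0.005 -0.15 0 0 0 38;0.1 0.005 -0.15 0 0 0 38;0.1 0.005 -0.15 0 0 0 38;0.1 0.005 -0.15 0 0 0 38;0.1 0.005 -0.15 0 0 0 38;0 0 0 0 0 0 38;0 0 0 0 0 0 38",
)

```text
time_s: 25.3
eef_pos: [587.7, -223.1, 153.4]
ee_rot: [0.199, 0.648, 0.705, 0.209]
force: [-0.1, 0.0, 0.6]
grip_width: 0.38
grip_force: 0.0
```

drive_tool(
  commands="0 0 0 0 0 0 0;0 0 0 0 0 0 0;0 0 0 0 0 0 0;0 0 0 0 0 0 0;0 0 0 0 0 0 0;0 0 0 0 0 0 0",
  force=30,
)

```text
time_s: 25.8
eef_pos: [586.8, -224.1, 154.2]
ee_rot: [0.2, 0.648, 0.705, 0.209]
force: [-8.7, 0.2, -0.2]
grip_width: 0.151
grip_force: 29.5
```

drive_tool(
  commands="-0.02 0 -0.06 0 0 0 0;0 0 -0.08 0 0 0 0;0 0 -0.08 0 0 0 0;0 0 -0.08 0 0 0 0;0 0 -0.08 0 0 0 0;0 0 -0.08 0 0 0 0;0 0 -0.08 0 0 0 0;0 0 -0.08 0 0 0 0;0 0 -0.08 0 0 0 0;0 0 -0.05 0 0 0 0;0 0 0 0 0 0 0;0 0 0 0 0 0 0",
)

```text
time_s: 26.8
eef_pos: [587.7, -224.9, 82.6]
ee_rot: [0.203, 0.647, 0.704, 0.21]
force: [3.4, 3.5, 12.1]
grip_width: 0.151
grip_force: 31.4
```

drive_tool(
  commands="0 0 0.06 0 0 0 0;0 0 0.08 0 0 0 0;0 0 0.08 0 0 0 0;0 0 0.08 0 0 0 0;0 0 0.08 0 0 0 0;0 0 0.08 0 0 0 0;0 0 0.08 0 0 0 0;0 0 0.08 0 0 0 0;0 0 0.08 0 0 0 0;0 0 0.03 0 0 0 0;0 0 0 0 0 0 0;0 0 0 0 0 0 0",
)

```text
time_s: 27.8
eef_pos: [587.7, -224.9, 155.2]
ee_rot: [0.204, 0.647, 0.704, 0.21]
force: [10.4, 1.2, 4.1]
grip_width: 0.148
grip_force: 31.0
```

drive_tool(
  commands="0 0 0 0 0 0 38;0 0 0 0 0 0 38;0 0 0 0 0 0 38;0 0 0 0 0 0 38;-0.1 -0.005 0.15 0 0 0 38;-0.15 -0.01 0.22 0 0 0 38;-0.15 -0.01 0.22 0 0 0 38;-0.15 0 0.15 0 0 0 38;-0.15 -0.1 -0.1 0.01 -0.15 0 38;-0.15 -0.1 -0.15 0.01 -0.15 0 38;-0.15 -0.1 -0.15 0.01 -0.15 0 38;-0.15 -0.1 -0.15 0.01 -0.15 0 38;-0.15 -0.1 -0.15 0.01 -0.15 0 38;-0.25 -0.27 -0.3 0.01 -0.15 0 38;-0.1 -0.17 -0.2 0 0 0 38;-0.1 -0.16 -0.2 0 0 0 38;0 0 0 0 0 0 38;0 0 0 0 0 0 38",
)

```text
time_s: 29.3
eef_pos: [448.6, -303.1, 117.8]
ee_rot: [0.329, 0.58, 0.645, 0.373]
force: [0.5, 0.1, 0.3]
grip_width: 0.385
grip_force: 0.0
```

```bash
cat > meas.py <<'E'
from h import *
import sys
np.set_printoptions(precision=1,suppress=True)
n=sys.argv[1]; p=capture("wrist"); v=np.load(n+".npy"); s=dict(eef_pos=v[:3],ee_rot=v[3:]); im=cv2.imread(f"pics/{n}.png").mean(2)
m=(im<45).astype(np.uint8); k,l,st,c=cv2.connectedComponentsWithStats(m)
i=[i for i in range(1,k) if 250<st[i][4]<700 and 380<c[i][0]<480 and 12<st[i][2]<24]; print([st[j].tolist() for j in i]); i=i[0]
r0=st[i][1]; tip=(np.mean(np.where(l[r0]==i)[0]),r0-1.0)
o,d=wray(p,s,tip); print("tip",tip,o+d*(635.5-o[0])/d[0])
for dr in (-38,-23,-13):
    r=r0+dr; g=im[r-1:r+2].mean(0); x0=int(tip[0])
    base=np.median(g[x0-25:x0-8]); j=next(x for x in range(x0-8,x0+30) if g[x]<base-11); e=j-1+(base-11-g[j-1])/(g[j]-g[j-1])
    o,d=wray(p,s,(e,r)); print(r,"edge",e,[ (o+d*(x-o[0])/d[0]) for x in (635,640)], g[x0-6:x0+14].round().astype(int).tolist())
E
python3 meas.py v4; python3 blob.py v8 | head -2; python3 meas.py v8; python3 -c "
from h import *
print(sense()['joints'])"
```

```text
[[431, 189, 18, 29, 420]]
tip (np.float64(441.0), np.float64(188.0)) [ 635.5 -293.4  135.6]
151 edge 445.80808080808083 [array([ 635. , -258.2,  136.1]), array([ 640. , -258.2,  135.6])] [115, 115, 116, 115, 116, 116, 116, 115, 115, 115, 112, 101, 92, 95, 97, 87, 70, 62, 65, 68]
166 edge 444.33644859813086 [array([ 635. , -272.2,  136.3]), array([ 640. , -272.5,  135.8])] [115, 115, 114, 115, 115, 115, 115, 114, 114, 107, 95, 93, 96, 93, 77, 63, 63, 68, 71, 73]
176 edge 443.4074074074074 [array([ 635. , -281.7,  136.6]), array([ 640. , -282.1,  136. ])] [115, 115, 115, 115, 115, 114, 114, 113, 106, 94, 93, 96, 90, 74, 63, 63, 67, 71, 74, 77]
[ 449.1 -302.5  118.6]
[([422.9, 210.9], 0.75)] [([511.9, 112.8], 0.59)]
[[417, 198, 18, 29, 405]]
tip (np.float64(427.0), np.float64(197.0)) [ 635.5 -293.2  135.9]
160 edge 434.4366197183099 [array([ 635. , -257.3,  138.8]), array([ 640. , -257.4,  138.1])] [115, 114, 114, 113, 114, 113, 114, 114, 115, 115, 116, 116, 115, 109, 93, 76, 65, 63, 66, 70]
175 edge 432.7551020408163 [array([ 635. , -271.5,  138.9]), array([ 640. , -271.8,  138.1])] [114, 115, 115, 114, 115, 114, 114, 114, 113, 114, 113, 111, 100, 85, 70, 63, 65, 68, 71, 75]
185 edge 433.00757575757575 [array([ 635. , -280.9,  140.1]), array([ 640. , -281.5,  139.4])] [105, 106, 107, 107, 108, 108, 109, 110, 111, 112, 109, 99, 85, 70, 63, 65, 69, 72, 76, 79]
[-1.21497086  0.47715981  2.07305068  1.43922657  1.00853057 -2.44073138]
```

drive_tool(
  commands="-0.05 -0.08 -0.15 0 0 0 38;0 0 -0.05 0 0 0 38;0 0 0 0 0 0 38;0 0 0 0 0 0 38;0 0 0 0 0 0 38",
)

```text
time_s: 29.97
eef_pos: [444.3, -310.3, 98.8]
ee_rot: [0.329, 0.579, 0.646, 0.373]
force: [-1.0, -0.0, -0.1]
grip_width: 0.378
grip_force: 0.0
```

```bash
python3 blob.py v9 | head -2; python3 meas.py v9
```

```text
[ 444.3 -310.3   98.8]
[([447.1, 208.4], 0.67)] [([545.3, 101.1], 0.78)]
[[440, 192, 19, 30, 440]]
tip (np.float64(450.5), np.float64(191.0)) [ 635.5 -293.1  135.7]
154 edge 458.4237288135593 [array([ 635. , -258.2,  138.4]), array([ 640. , -258.2,  138. ])] [114, 114, 114, 114, 114, 114, 114, 114, 114, 113, 114, 115, 114, 113, 107, 94, 90, 96, 99, 98]
169 edge 456.57851239669424 [array([ 635. , -272. ,  138.5]), array([ 640. , -272.2,  138.1])] [114, 113, 113, 112, 113, 114, 113, 114, 113, 113, 113, 114, 110, 97, 90, 95, 98, 99, 95, 78]
179 edge 455.6386554621849 [array([ 635. , -281.3,  138.8]), array([ 640. , -281.7,  138.4])] [113, 114, 114, 114, 113, 113, 113, 112, 113, 113, 113, 107, 94, 90, 96, 99, 98, 92, 74, 62]
```

drive_tool(
  commands="0 0.14 0.25 -0.01 0.15 0 38;0 0.14 0.25 -0.01 0.15 0 38;0.1 0.14 0.25 -0.01 0.15 0 38;0.2 0.14 0.25 -0.01 0.15 0 38;0.3 0.14 0.2 -0.01 0.15 0 38;0.34 0.13 0.1 -0.01 0.15 0 38;0 0 0 0 0 0 38;0 0 0 0 0 0 38",
)

```text
time_s: 30.83
eef_pos: [502.8, -251.0, 182.8]
ee_rot: [0.164, 0.639, 0.716, 0.228]
force: [-1.2, 0.3, -0.6]
grip_width: 0.379
grip_force: 0.0
```

```bash
python3 - <<'E'
from h import *
np.set_printoptions(precision=3,suppress=True)
s=sense(); t=rot([0.199,0.65,0.703,0.21])
print((t*rot(s["ee_rot"]).inv()).as_rotvec()/(np.pi/4), s["eef_pos"], np.array([538,-228,230])-s["eef_pos"])
E
```

```text
[-0.079 -0.033 -0.068] [ 502.824 -251.018  182.786] [35.176 23.018 47.214]
```

drive_tool(
  commands="0 0 0.25 -0.08 -0.033 -0.068 38;0.05 0.1 0.22 0 0 0 38;0.3 0.13 0 0 0 0 38;0.1 0.005 -0.15 0 0 0 38;0.1 0.005 -0.15 0 0 0 38;0.1 0.005 -0.15 0 0 0 38;0 0 0 0 0 0 38",
)

```text
time_s: 31.42
eef_pos: [565.9, -227.0, 180.4]
ee_rot: [0.196, 0.652, 0.702, 0.21]
force: [0.7, -0.1, -1.0]
grip_width: 0.38
grip_force: 0.0
```

```bash
python3 - <<'E'
from h import *
np.set_printoptions(precision=3,suppress=True)
s=sense(); t=rot([0.199,0.65,0.703,0.21])
print((t*rot(s["ee_rot"]).inv()).as_rotvec()/(np.pi/4), s["eef_pos"], np.array([588,-225,155.5])-s["eef_pos"])
p=capture("wrist"); g=p["pixels"].mean(2)
for r in (190,225,255): print(r,g[r-1:r+2,260:380:2].mean(0).round().astype(int).tolist())
E
```

```text
[-0.006 -0.007  0.004] [ 565.862 -226.97   180.415] [ 22.138   1.97  -24.915]
190 [148, 147, 146, 145, 145, 141, 137, 139, 145, 144, 142, 115, 94, 48, 17, 23, 19, 18, 26, 27, 84, 101, 101, 113, 145, 134, 79, 91, 104, 114, 122, 128, 131, 131, 129, 128, 126, 117, 123, 129, 130, 129, 131, 132, 131, 133, 132, 130, 131, 132, 130, 129, 119, 92, 90, 92, 91, 91, 91, 90]
225 [147, 147, 146, 147, 148, 148, 148, 146, 145, 143, 144, 145, 123, 99, 98, 100, 99, 100, 101, 102, 103, 103, 103, 106, 127, 152, 105, 82, 98, 110, 119, 126, 130, 131, 129, 127, 128, 119, 123, 128, 131, 129, 131, 132, 131, 133, 129, 129, 129, 131, 130, 128, 108, 89, 89, 91, 90, 91, 91, 89]
255 [47, 66, 66, 67, 67, 66, 52, 18, 15, 19, 18, 17, 66, 127, 104, 98, 99, 99, 101, 102, 102, 104, 104, 104, 111, 145, 143, 82, 91, 105, 115, 123, 129, 130, 129, 127, 128, 121, 122, 127, 130, 128, 129, 122, 42, 9, 9, 11, 10, 19, 58, 67, 67, 67, 66, 65, 40, 20, 17, 18]
```

drive_tool(
  commands="0.09 0.01 -0.03 0 0 0 38;0.07 0.01 -0.11 0 0 0 38;0.06 0 -0.11 0 0 0 38;0 0 0 0 0 0 38;0 0 0 0 0 0 38;0 0 0 0 0 0 0;0 0 0 0 0 0 0;0 0 0 0 0 0 0;0 0 0 0 0 0 0;0 0 0 0 0 0 0;0 0 0 0 0 0 0",
  force=30,
)

```text
time_s: 32.38
eef_pos: [586.1, -226.0, 158.1]
ee_rot: [0.197, 0.651, 0.703, 0.208]
force: [-22.7, -3.9, 0.5]
grip_width: 0.148
grip_force: 31.0
```

drive_tool(
  commands="-0.04 0 0 0 0 0 0;0 0 0 0 0 0 0;0 0 0 0 0 0 0",
)

```text
time_s: 32.63
eef_pos: [585.7, -226.1, 161.0]
ee_rot: [0.201, 0.651, 0.702, 0.21]
force: [8.3, -0.3, -0.9]
grip_width: 0.143
grip_force: 30.5
```

drive_tool(
  commands="0 0 -0.07 0 0 0 0;0 0 -0.08 0 0 0 0;0 0 -0.08 0 0 0 0;0 0 -0.08 0 0 0 0;0 0 -0.08 0 0 0 0;0 0 -0.08 0 0 0 0;0 0 -0.08 0 0 0 0;0 0 -0.08 0 0 0 0;0 0 -0.08 0 0 0 0;0 0 -0.04 0 0 0 0;0 0 0 0 0 0 0;0 0 0 0 0 0 0",
)

```text
time_s: 33.63
eef_pos: [585.8, -226.1, 85.8]
ee_rot: [0.2, 0.651, 0.702, 0.21]
force: [7.7, 0.7, 0.6]
grip_width: 0.148
grip_force: 30.9
```

drive_tool(
  commands="0 0 -0.03 0 0 0 0;0 0 -0.03 0 0 0 0;0 0 0 0 0 0 0",
)

```text
time_s: 33.88
eef_pos: [587.3, -227.1, 83.5]
ee_rot: [0.203, 0.65, 0.701, 0.211]
force: [-3.1, 4.4, 25.9]
grip_width: 0.151
grip_force: 35.0
```

drive_tool(
  commands="0 0 0.07 0 0 0 0;0 0 0.08 0 0 0 0;0 0 0.08 0 0 0 0;0 0 0.08 0 0 0 0;0 0 0.08 0 0 0 0;0 0 0.08 0 0 0 0;0 0 0.08 0 0 0 0;0 0 0.08 0 0 0 0;0 0 0.06 0 0 0 0;0 0 0.03 0 0 0 0;0 0 0 0 0 0 0;0 0 0 0 0 0 0",
)

```text
time_s: 34.88
eef_pos: [587.1, -227.1, 153.6]
ee_rot: [0.203, 0.651, 0.701, 0.21]
force: [15.0, -1.3, 2.9]
grip_width: 0.149
grip_force: 32.4
```

Need about 1.5 mm more.

drive_tool(
  commands="0 0 0.02 0 0 0 0;0 0 0 0 0 0 0;0 0 0 0 0 0 0",
)

```text
time_s: 35.13
eef_pos: [587.1, -227.0, 155.1]
ee_rot: [0.203, 0.651, 0.701, 0.21]
force: [18.5, -2.1, -0.7]
grip_width: 0.151
grip_force: 32.0
```

drive_tool(
  commands="0 0 0 0 0 0 38;0 0 0 0 0 0 38;0 0 0 0 0 0 38;0 0 0 0 0 0 38;-0.1 -0.005 0.15 0 0 0 38;-0.15 -0.01 0.22 0 0 0 38;-0.15 -0.01 0.22 0 0 0 38;-0.15 0 0.15 0 0 0 38;-0.15 -0.1 -0.1 0.01 -0.15 0 38;-0.15 -0.1 -0.15 0.01 -0.15 0 38;-0.15 -0.1 -0.15 0.01 -0.15 0 38;-0.15 -0.1 -0.15 0.01 -0.15 0 38;-0.15 -0.1 -0.15 0.01 -0.15 0 38;-0.25 -0.27 -0.3 0.01 -0.15 0 38;-0.15 -0.2 -0.3 0 0 0 38;-0.1 -0.16 -0.3 0 0 0 38;0 0 0 0 0 0 38;0 0 0 0 0 0 38",
)

```text
time_s: 36.63
eef_pos: [441.9, -307.7, 97.3]
ee_rot: [0.327, 0.584, 0.642, 0.375]
force: [0.8, -0.4, 0.7]
grip_width: 0.383
grip_force: 0.0
```

```bash
python3 blob.py v10 | head -2; python3 meas.py v10
```

```text
[ 441.9 -307.7   97.3]
[([452.0, 206.3], 0.69)] [([543.9, 101.6], 0.59)]
[[442, 193, 19, 30, 436]]
tip (np.float64(452.5), np.float64(192.0)) [ 635.5 -293.3  135.6]
155 edge 458.7130434782609 [array([ 635. , -258.3,  137.2]), array([ 640. , -258.4,  136.8])] [113, 113, 113, 113, 114, 114, 113, 113, 113, 113, 113, 113, 110, 97, 89, 94, 98, 99, 94, 78]
170 edge 457.0967741935484 [array([ 635. , -272.2,  137.3]), array([ 640. , -272.5,  136.9])] [112, 112, 112, 112, 112, 112, 113, 112, 112, 112, 110, 102, 92, 92, 96, 98, 96, 82, 66, 60]
180 edge 456.80898876404495 [array([ 635. , -281.6,  138.1]), array([ 640. , -282. ,  137.7])] [111, 112, 113, 112, 112, 112, 112, 112, 112, 110, 102, 92, 93, 97, 98, 96, 81, 64, 60, 63]
```

```bash
python3 -c "
from rig import finish_job
print(finish_job())"
```

```text
the job is handed in; nothing more can be done
None
```

The job is handed in after about 37 s: the left sash (hood A) is fully down and the right sash's (hood B's) lower edge measures about 1 mm above the pointer tip. On my first try hood A was left about 2 mm ajar when I raised hood B, so I shut A fully, lowered B to its stop and raised it again. On the way the arm came to rest at two joint limits (joint 6 at -2.880; joint 5 read 0.018 against its 0.02 minimum), which may count against the range rule.

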